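# Weigh out casting alloy on a sprung hanging balance

### The arm

A 6-joint arm with a two-finger parallel gripper is mounted at the origin on a cart in front of the work surface, level with it; the furniture and walls round the work are solid. World frame = base frame: x ahead of the robot, y to its left, z up, the work surface at z = 0. Lengths are in mm, angles in rad, forces in N, time in s.
With the tool pointing down it reaches from about 300 to 850 mm from the base axis. Payload 5.4 kg.
Tool frame: the origin (TCP) lies between the finger pads; the fingertips stand bot.nose_length ahead of it and the grasp point (between the pads) lies 3 mm ahead of it (bot.nose_length is the distance from the TCP to the fingertips, in mm); z points along the fingers, y is the direction in which the jaws open and shut (so a half turn about z gives the same grasp; the last joint's range is limited). The gripper opens to 85 mm and grips with 20 to 120 N. Pads are 22 mm wide; open, the fingers measure 114 mm over their backs; the gripper's body (76 mm by 85 mm) begins 54 mm behind the grasp point. The pads swing forward as they close: fully open they stand 13 mm farther back than shut.
Start: joints at [0.921, 0.158, 1.597, -0, 1.386, -0.21], TCP at [244.818, 520.26, 253.299] pointing down, gripper open.
Joint ranges: [-2.91, 2.91], [-0.94, 2.29], [0.18, 2.7], [-1.29, 4.43], [0.17, 2.64], [-3, 3]. Speed limits (rad/s): [2.57, 2.57, 3.14, 3.14, 3.14, 3.14].

### API

Orientations are given as a unit quaternion [x, y, z, w].
In Python, from rig import bot, cams, finder gives the robot as it stands. The module is installed in compiled form; this text tells all that it offers.
- The arm moves only by the tool drive_tool, never from a script. Its argument "plan" is a list of rows, each a list of 7 numbers: the gripper's target within -1 to 1 (shut at 1, half-way at 0, fully open at -1), then the shift along the tool's x, y, z in mm, then the turn, a rotation vector about the tool's x, y, z in degrees. A call has 1 to 20 rows; each row shifts and turns the commanded pose from where the row before left it, along the tool's axes as they then stand; what a row does not reach is not made up. A row lasts 1/12 s, in which the tool goes at most 41.7 mm and 7.16 degrees, less where a joint would pass 70% of its speed; a pose out of reach is approached as far as the arm can. A call with a gripper value outside its range is refused whole. The fingers move at their own pace and stop on an object; "newtons" is the grip in N (left out, the last holds). Time passes only in rows, so rows that do not move let the fingers close. It gives the time, the measured TCP pose, the force and the opening at its end, in the units of the state.
- bot.get_obs(): the state, without advancing time (a new reading comes with each control period).
- cams.grab_frame(name): name is "scene" or "top" or "wrist"; returns a dict with "color" (384x512x3 uint8, blue, green, red), "intrinsics" (3x3 intrinsics, pixels), "extrinsics" (4x4, takes a point from world to camera coordinates). Camera axes: x right, y up, looking along -z (the intrinsics and any distortion apply to the point x, -y, -z); pixel columns grow to the right and rows downward; lengths in mm; the calibration is good to about 2 mm. A picture is of the moment at which its call begins. There is no depth.
- bot.sign_off(): hands the job in, once; it reports no verdict.
Trained networks look in the newest picture that a camera, given by its name, has taken for a name from the list of things; names that differ only in an ending like _2 or _b are one class to them, and where a whole thing is asked for, a point or a joint stands for the part that bears it (a point fixed in the world has none). Each returns a list of dicts, best first, with "score" (0 to 1); they miss things now and then, are a little off and sometimes report something else, mostly with a low value. They report only what shows in the picture. A call takes as long as a camera call.
- finder.cut_out(query, camera): "region" (384x512 bool, what is visible of it) and "point" ([column, row] in pixels, amid what is visible of it).
The state is a dict: "time": time; "qpos": joint angles; "qd": joint speeds; "tau": joint torques, N m; "position": TCP position; "orientation": TCP orientation; "force": force on the tool from outside, world axes, zero at the start; "torque": the same for the moment, N m; "gripper_width": finger opening in mm.
Only numpy, scipy, OpenCV 4.12 (cv2) and the standard library are available. Lean on these libraries where they do the work, as an engineer would, in place of code of your own. Each camera call takes 0.05 s, during which the arm holds its last target.

### The job

Weigh out the alloy for one casting: hang the empty weighing pan by its wire eye on the balance's sprung hook, letting the hook down gently under it, and let it come to rest with your hand off. Then lay alloy slugs from the wooden stand in the pan one at a time, letting the pan settle after each, until the pointer has come down to the slide mark on the scale, with no more slugs than that needs; the spare slugs stay standing in their stand. Leave the slide mark, the stone model, the wax try-in and the powder jar as they are.

Things in the scene. Friction and masses are not known exactly. Their poses are not given: they have to be found in the camera images.
- balance: Spring balance, fixed. Origin on the bench below the hook; -x is its front, where the hook opens. Base 200 x 110 x 15 mm (x -45 to +155), 14 mm column at x = +130, y = -40. Barrel (27 mm, underside at z 327), rod and scale stand right above the hook: come to the hook and the hung pan from the front, leaning about 35 degrees. White scale strip: y 14 to 34 mm, down to z 239.
- hook_seat (a point): Seat of the J-shaped hook of 4 mm steel wire: the wire's axis at its lowest point, 215 mm over the bench when empty; moves with the hook. The tip is in front (-x of body balance): 10.5 mm before the seat, its top 14 mm above the seat. Between tip and rod the hook is open up to 38 mm above the seat.
- sprung_hook (a joint): Dip of the hook in m: 0 empty, growing as it is pulled down; stop at 0.080. Spring 16 N/m, that is 6.1 mm for each 10 g hung on it: the empty pan pulls it down about 28 mm, each slug about 13.5 mm more. It bobs for about 1 s after a change of load. Let it down with the pan slowly (about 0.05 m/s) through most of its dip before letting go.
- pointer (a point): Outer end of the small black pointer bar on the rod, 100 mm above the hook's seat, 18.5 mm to its +y side; moves down with the hook in front of the scale strip.
- target_mark (a joint): Where the slide mark is set on the scale: the dip of the hook (m) at which the pointer is level with the mark. It is 0.035 to 0.049; not to be moved.
- mark_tip (a point): Point of the small black slide mark clipped on the outer (+y) edge of the scale strip, 2 mm beside the pointer's path; the weight is reached when the pointer is level with it or below.
- pan: Weighing pan, 45 g: aluminium dish (84 mm wide, 15 high, wall and floor 3) with a stiff 4 mm wire hanger in its y-z plane: from the rim at y = +-40 the wires draw in to y = +-12 at height 40, run straight up to 88 and meet in a pointed eye at 112. Origin: centre of the underside, z up; -x is its front, the side of the grip block. It stands on the bench at first.
- pan_grip (a point): Middle of the black plastic grip block on the hanger, 64 mm above the pan's underside and 11 mm in front (-x) of its axis: the block is 30 mm wide (pan y, the way to grasp it), 14 mm high and stands out to the pan's front, from x = -20 to +3 mm.
- pan_eye (a point): Inside the pointed top of the wire eye, 106.3 mm above the pan's underside; coincides with point hook_seat when the pan hangs. The opening is 20 mm wide (pan y), 71 to 109 mm above the underside; the hook passes through it along the pan's x, so the pan hangs with its front to the balance's front.
- slug_stand: Wooden block, fixed, 130 (x) x 46 (y) x 22 mm, with three wells of 15 mm diameter, 8 mm deep, in a row along its x at -40, 0 and +40 mm. Origin: centre of its underside.
- slug_1: Alloy slug: steel-grey upright cylinder, 12 mm diameter, 24 mm high, about 22 g, standing in a well of the stand with its upper 16 mm showing. Origin: centre of its underside; z along its axis.
- slug_2: Alloy slug like slug_1.
- slug_3: Alloy slug like slug_1.
- case_model: Bystander: blue stone dental model, 58 x 67 x 33 mm, origin centre of underside.
- case_tryin: Bystander: small arch try-in with teeth, 34 x 42 x 10 mm, origin centre of underside.
- powder_jar: Bystander: jar with screw lid, 64 mm diameter, 74 mm high, origin centre of underside.

How it is judged:
By the outcome, as a careful person would: the job done as asked, in the order asked, and still so for the second after the job is handed in, with the robot touching nothing.
It also fails if it takes over 62 s, if anything falls off the work surface, if the arm or the gripper's body presses on something with over 40 N, if the wrist force passes 120 N, or if a joint passes its speed limit or range.

## Working session

There is one attempt and no reset: what is moved stays moved. The work goes in short steps, Python scripts to look and compute and a tool call to move; the robot and the scene stay as the last step left them, time stands still between calls to the robot, and variables do not carry over. Pictures are saved under pics/ and viewed, and the job is handed in when it is done.

Besides the shell and the picture viewer there is one more tool, called after "Emit:" by a JSON object that holds its "api" and its "payload". drive_tool: Moves the arm, as the interface text tells. Its arguments: {"type":"object","properties":{"plan":{"type":"array"},"newtons":{"type":"number"}},"required":["plan"]}

```bash
mkdir -p pics
python3 - <<'E'
from rig import bot,cams,finder
import cv2,numpy as np
o=bot.get_obs();print({k:np.round(v,3).tolist() for k,v in o.items()},bot.nose_length)
for n in ["scene","top","wrist"]:
    f=cams.grab_frame(n);cv2.imwrite(f"pics/{n}0.png",f["color"])
    print(n,np.round(f["intrinsics"],1).tolist(),np.round(f["extrinsics"],3).tolist())
    np.savez(f"{n}_0.npz",**f)
    for q in ["balance","hook_seat","pointer","mark_tip","pan","pan_grip","pan_eye","slug_stand","slug_1","case_model","case_tryin","powder_jar"]:
        if n=="wrist": continue
        r=finder.cut_out(q,n)
        print(q,[(round(a["score"],2),np.round(a["point"]).tolist(),int(a["region"].sum())) for a in r[:4]])
print(bot.get_obs()["time"])
E
```

```text
{'time': 0.0, 'qpos': [0.921, 0.159, 1.598, 0.0, 1.386, -0.21], 'qd': [-0.0, 0.0, -0.001, 0.0, 0.0, 0.001], 'tau': [-0.0, -39.6, -33.143, -0.0, 0.009, 0.0], 'position': [244.475, 519.815, 252.291], 'orientation': [0.218, 0.976, -0.001, -0.0], 'force': [-0.208, -0.3, -0.391], 'torque': [-0.027, 0.025, 0.023], 'gripper_width': 85.579} 22.0
scene [[383.3, 0.0, 253.2], [0.0, 383.3, 190.2], [0.0, 0.0, 1.0]] [[0.618, -0.786, -0.004, -211.464], [0.317, 0.245, 0.916, -360.653], [-0.719, -0.567, 0.4, -828.847], [0.0, 0.0, 0.0, 1.0]]
balance [(0.94, [221.0, 202.0], 1429)]
hook_seat [(0.61, [218.0, 141.0], 31)]
pointer [(0.51, [220.0, 149.0], 35)]
mark_tip []
pan [(0.82, [312.0, 266.0], 549)]
pan_grip [(0.93, [312.0, 264.0], 541)]
pan_eye [(0.9, [310.0, 267.0], 547), (0.3, [349.0, 248.0], 285)]
slug_stand []
slug_1 [(0.32, [217.0, 145.0], 59)]
case_model [(0.66, [352.0, 251.0], 297)]
case_tryin [(0.67, [290.0, 290.0], 95)]
powder_jar []
top [[350.9, 0.0, 256.4], [0.0, 350.9, 195.1], [0.0, 0.0, 1.0]] [[-0.0, -1.0, -0.02, 137.418], [0.997, -0.002, 0.071, -505.524], [-0.071, -0.019, 0.997, -1344.512], [0.0, 0.0, 0.0, 1.0]]
balance [(0.95, [202.0, 172.0], 1730)]
hook_seat []
pointer []
mark_tip []
pan [(0.64, [319.0, 200.0], 357)]
pan_grip [(0.59, [318.0, 198.0], 377)]
pan_eye [(0.92, [320.0, 200.0], 359)]
slug_stand [(0.56, [278.0, 210.0], 406), (0.19, [183.0, 223.0], 236)]
slug_1 []
case_model [(0.7, [328.0, 162.0], 250)]
case_tryin [(0.38, [312.0, 225.0], 41)]
powder_jar [(0.69, [181.0, 224.0], 239)]
wrist [[264.6, 0.0, 253.9], [0.0, 264.6, 196.7], [0.0, 0.0, 1.0]] [[0.426, 0.905, 0.001, -575.543], [-0.866, 0.408, -0.289, 36.756], [-0.262, 0.123, 0.957, -378.319], [0.0, 0.0, 0.0, 1.0]]
1.35
```

Run:
```python
import cv2
s=cv2.imread("pics/scene0.png");t=cv2.imread("pics/top0.png")
cv2.imwrite("pics/s0c.png",cv2.resize(s[80:340,150:410],(780,780))[:600*780//600])
cv2.imwrite("pics/s0c.png",cv2.resize(s[90:330,140:460],(800,600),interpolation=cv2.INTER_CUBIC))
cv2.imwrite("pics/t0c.png",cv2.resize(t[110:260,150:350],(800,600),interpolation=cv2.INTER_CUBIC))
```

```text
(no output)
```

View pics/s0c.png

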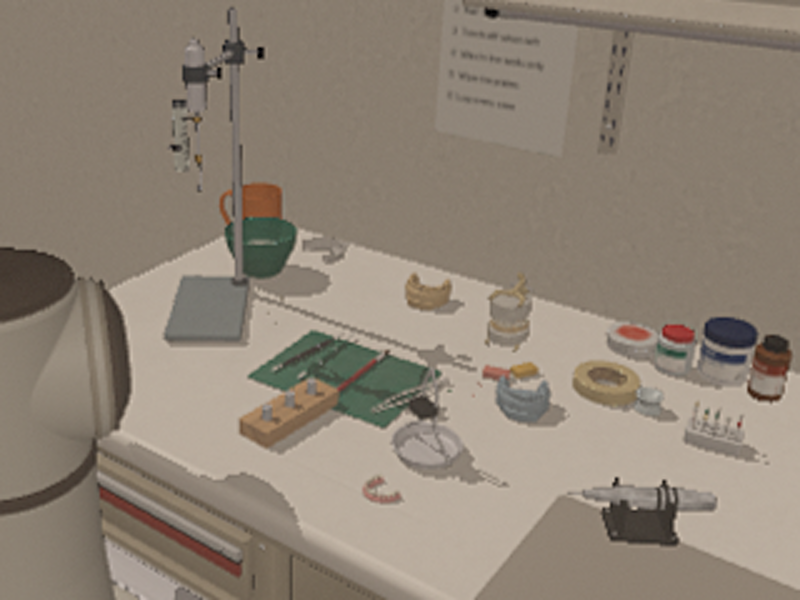

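View pics/t0c.png

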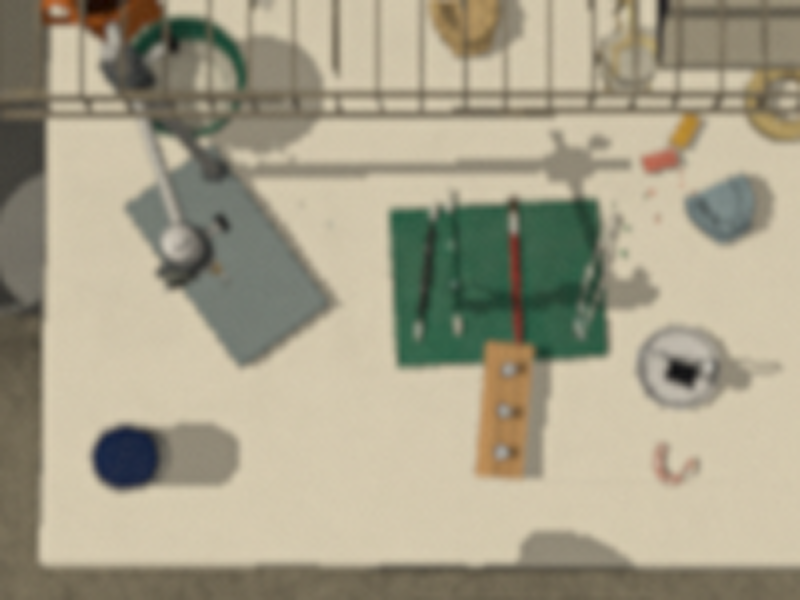

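View pics/wrist0.png

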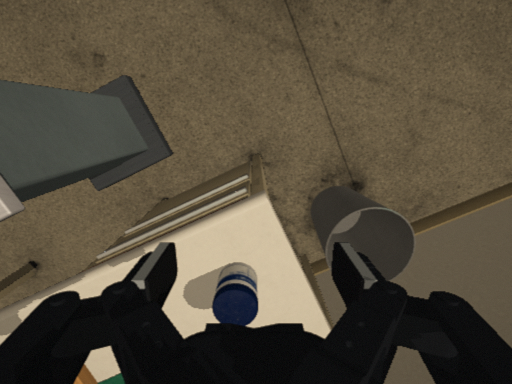

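View pics/scene0.png

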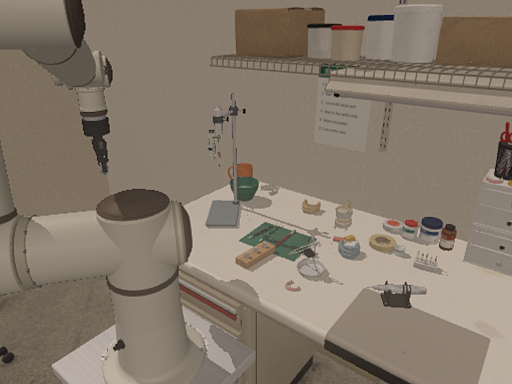

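```bash
cat > h.py <<'E'
import numpy as np,cv2
from scipy.spatial.transform import Rotation as R
def proj(f,P):
    P=np.atleast_2d(P);E=f["extrinsics"];c=P@E[:3,:3].T+E[:3,3]
    K=f["intrinsics"];v=np.c_[c[:,0]/-c[:,2],-c[:,1]/-c[:,2],np.ones(len(c))]@K.T
    return v[:,:2]
def ray(f,uv):
    E=f["extrinsics"];K=f["intrinsics"];d=np.linalg.inv(K)@[uv[0],uv[1],1.]
    d=np.array([d[0],-d[1],-d[2]]);Rm=E[:3,:3]
    return -Rm.T@E[:3,3],Rm.T@d
def onz(f,uv,z):
    o,d=ray(f,uv);return o+d*(z-o[2])/d[2]
def tri(obs):
    A=np.zeros((3,3));b=np.zeros(3)
    for f,uv in obs:
        o,d=ray(f,uv);d=d/np.linalg.norm(d);M=np.eye(3)-np.outer(d,d);A+=M;b+=M@o
    return np.linalg.solve(A,b)
def load(n): return dict(np.load(n))
def crop(img,c,w,name,s):
    x,y=int(c[0]-w/2),int(c[1]-w*3/8);x=max(x,0);y=max(y,0)
    a=img[y:y+w*3//4,x:x+w];cv2.imwrite(name,cv2.resize(a,None,fx=s,fy=s,interpolation=cv2.INTER_CUBIC));print(name,"origin",x,y,"scale",s)
E
python3 - <<'E'
from h import *
t=load("top_0.npz");s=load("scene_0.npz")
T=lambda X,Y,z:onz(t,(150+X/4,110+Y/4),z)
S=lambda X,Y,z:onz(s,(140+X/2.5,90+Y/2.5),z)
pr=lambda *a:print(a[0],np.round(a[1],0))
for n,c in dict(tr=(218,150),r=(335,300),b=(245,365),l=(128,207)).items(): pr("base "+n,T(*c,15))
for n,c in dict(l=(166,340),r=(240,341),tr=(250,279),tl=(183,277)).items(): pr("sbase "+n,S(*c,15))
for c in [(513,369),(507,411),(506,452)]: pr("slug",T(*c,30))
for c in [(312,385),(290,397),(266,410)]: pr("sslug",S(*c,30))
pr("pan rim",T(681,366,15)); pr("block",T(683,373,64)); pr("s block",S(424,407,64)); pr("s pan",S(428,441,15))
pr("s eye",S(434,355,110));pr("jar",T(126,457,74));pr("model",T(722,208,20));pr("try",T(675,465,5))
for n,c in dict(a=(490,345),b=(536,345),c=(525,475),d=(478,472)).items(): pr("stand "+n,T(*c,22))
pr("s shelf?",T(0,100,300));print(t["extrinsics"][:3,:3].T@-t["extrinsics"][:3,3])
E
```

```text
base tr [695. 342.  15.]
base r [546. 226.  15.]
base b [482. 313.  15.]
base l [638. 430.  15.]
sbase l [467. 305.  15.]
sbase r [528. 221.  15.]
sbase tr [690. 340.  15.]
sbase tl [631. 429.  15.]
slug [477.  53.  30.]
slug [437.  59.  30.]
slug [398.  60.  30.]
sslug [476.  60.  30.]
sslug [438.  64.  30.]
sslug [398.  69.  30.]
pan rim [ 481. -111.   15.]
block [ 472. -105.   64.]
s block [ 472. -101.   64.]
s pan [ 480. -105.   15.]
s eye [510. -89. 110.]
jar [393. 415.  74.]
model [ 634. -152.   20.]
try [ 385. -105.    5.]
stand a [501.  75.  22.]
stand b [501.  30.  22.]
stand c [376.  41.  22.]
stand d [378.  87.  22.]
s shelf? [676. 466. 300.]
[ 409.10631778  110.40034826 1379.3461761 ]
```

```bash
cat >> h.py <<'E'
def Rt(h,L):
    h,L=np.radians([h,L]);z=np.array([np.sin(L)*np.cos(h),np.sin(L)*np.sin(h),-np.cos(L)]);y=np.array([-np.sin(h),np.cos(h),0])
    return np.c_[np.cross(y,z),y,z]
def cur():
    from rig import bot
    o=bot.get_obs();return np.array(o["position"]),R.from_quat(o["orientation"]).as_matrix(),o
def go(p,Rm,n,p0=None,R0=None):
    """print the per-row body move (screw) reaching TCP p,Rm in n rows"""
    from scipy.linalg import logm,expm
    if p0 is None: p0,R0,_=cur()
    D=np.eye(4);D[:3,:3]=R0.T@Rm;D[:3,3]=R0.T@(np.array(p)-p0)
    M=expm(np.real(logm(D))/n)
    rv=R.from_matrix(M[:3,:3]).as_rotvec(degrees=True)
    print("n",n,"row",np.round(M[:3,3],1).tolist(),np.round(rv,2).tolist())
def desc():
    p,Rm,o=cur();z=Rm[:,2];y=Rm[:,1]
    print("t",round(o["time"],2),"p",np.round(p,1),"heading(y-90)",round(np.degrees(np.arctan2(-y[0],y[1])),1),"lean",round(np.degrees(np.arccos(-z[2])),1),"yz",round(y[2],3),"w",round(o["gripper_width"],1),"F",np.round(o["force"],1),"q",np.round(o["qpos"],2))
E
python3 - <<'E'
from h import *
desc();p,Rm,o=cur()
w=load("wrist_0.npz");E=w["extrinsics"];C=-E[:3,:3].T@E[:3,3]
print("cam in tool",np.round(Rm.T@(C-p),1)," look in tool",np.round(Rm.T@(-E[2,:3]),3))
h=-30;Rg=Rt(h,35)
tgt=np.array([471,-103,64])-Rg[:,2]*150
print(tgt)
# stage 1: at vertical same heading change, up
go(tgt,Rg,22)
mid=np.array([370,150,270]);go(mid,Rt(20,10),14);go(tgt,Rg,12,mid,Rt(20,10))
E
```

```text
t 1.35 p [244.8 520.2 253.3] heading(y-90) -25.2 lean 0.0 yz -0.0 w 85.0 F [-0.1 -0.4 -0.4] q [ 0.92  0.16  1.6  -0.    1.39 -0.21]
cam in tool [  74.2    0.4 -119.8]  look in tool [-0.289  0.001  0.957]
[396.49023527 -59.98176727 186.87280664]
n 22 row [-16.9, -20.2, 8.4] [0.07, -1.59, 0.21]
n 14 row [-11.2, -26.4, -0.6] [-0.28, -0.68, -3.22]
n 12 row [-0.2, -17.5, 8.2] [1.61, -1.95, 3.88]
```

Emit:
{"api": "drive_tool", "payload": {"plan": [[-1,-17,-20,8.4,0.1,-1.6,0.2],[-1,-17,-20,8.4,0.1,-1.6,0.2],[-1,-17,-20,8.4,0.1,-1.6,0.2],[-1,-17,-20,8.4,0.1,-1.6,0.2],[-1,-17,-20,8.4,0.1,-1.6,0.2],[-1,-17,-20,8.4,0.1,-1.6,0.2],[-1,-17,-20,8.4,0.1,-1.6,0.2],[-1,-17,-20,8.4,0.1,-1.6,0.2],[-1,-17,-20,8.4,0.1,-1.6,0.2],[-1,-17,-20,8.4,0.1,-1.6,0.2],[-1,-17,-20,8.4,0.1,-1.6,0.2],[-1,-17,-20,8.4,0.1,-1.6,0.2],[-1,-17,-20,8.4,0.1,-1.6,0.2],[-1,-17,-20,8.4,0.1,-1.6,0.2],[-1,-17,-20,8.4,0.1,-1.6,0.2],[-1,-17,-20,8.4,0.1,-1.6,0.2],[-1,-17,-20,8.4,0.1,-1.6,0.2],[-1,-17,-20,8.4,0.1,-1.6,0.2],[-1,-17,-20,8.4,0.1,-1.6,0.2],[-1,-17,-20,8.4,0.1,-1.6,0.2]]}}

```text
time: 3.02
position: [388.3, -5.2, 185.7]
orientation: [0.243, 0.93, -0.077, 0.266]
force: [1.6, 0.5, -0.4]
gripper_width: 85.3
```

Run:
```python
from h import *
from rig import cams
desc()
f=cams.grab_frame("wrist");cv2.imwrite("pics/w1.png",f["color"]);np.savez("w1.npz",**f)
```

```text
t 3.02 p [388.3  -5.2 185.7] heading(y-90) -29.5 lean 32.2 yz -0.014 w 85.3 F [ 1.6  0.5 -0.4] q [-0.19 -0.72  2.52 -0.25  0.83 -1.13]
```

View pics/w1.png

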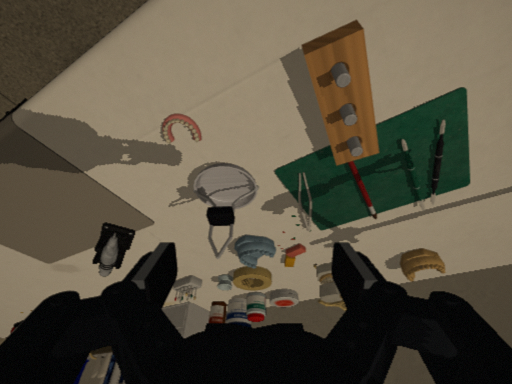

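Run:
```python
from h import *
f=load("w1.npz");crop(f["color"],(224,215),120,"pics/w1p.png",6);crop(f["color"],(345,110),160,"pics/w1s.png",5)
```

```text
pics/w1p.png origin 164 170 scale 6
pics/w1s.png origin 265 50 scale 5
```

View pics/w1p.png

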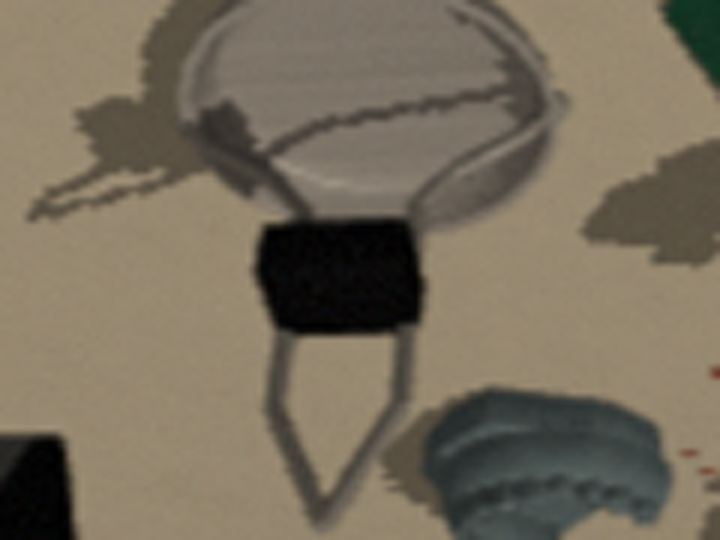

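View pics/w1s.png

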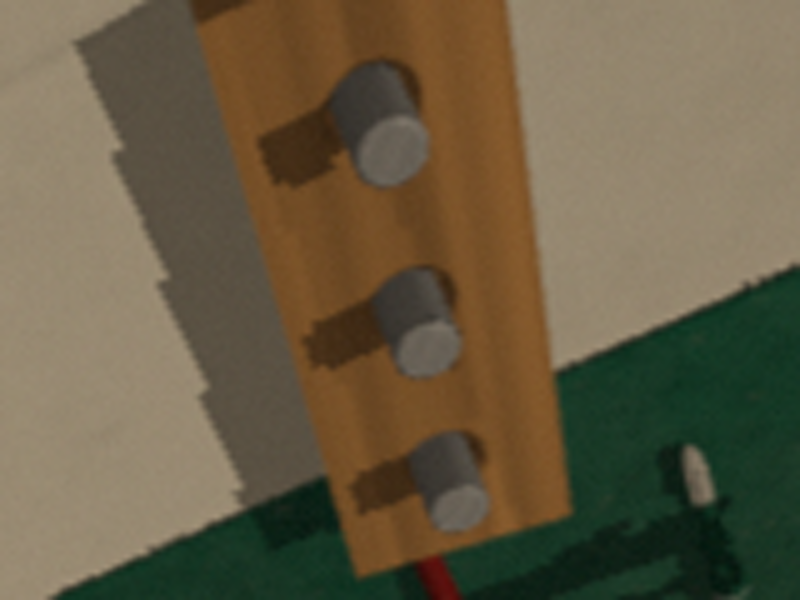

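```bash
cat >> h.py <<'E'
from scipy.optimize import least_squares
def fit(obs,x0,fixz=0):
    """obs: list of (frame, local pts Nx3, px Nx2); pose x,y,yaw(deg)"""
    def res(v):
        Rz=R.from_euler('z',v[2],degrees=True).as_matrix();r=[]
        for f,P,U in obs: r.append((proj(f,np.array(P,float)@Rz.T+[v[0],v[1],fixz])-U).ravel())
        return np.concatenate(r)
    s=least_squares(res,x0,loss='soft_l1',x_scale=[10,10,5]);return s.x,res(s.x).reshape(-1,2)
E
python3 - <<'E'
from h import *
f=load("w1.npz");t=load("top_0.npz");s=load("scene_0.npz")
P=[(0,-12,88),(0,12,88),(0,0,112),(0,-40,15),(0,40,15),(-20,-15,57),(-20,15,57),(-20,-15,71),(-20,15,71),(3,-15,71),(3,15,71)]
U=np.array([(272,408),(402,405),(322,522),(190,125),(560,100),(265,226),(413,218),(257,270),(423,287),(283,333),(412,328)])/6+[164,170]
for sel in (slice(0,11),slice(0,5),slice(5,11)):
    x,r=fit([(f,P[sel],U[sel])],[480,-108,-30]);print(np.round(x,1),np.round(r,1).tolist())
for c in [(392,150),(425,347),(459,506)]: print(np.round(onz(f,np.array(c)/5+[265,50],38),1))
# slugs with scene/top
for c in [(513,369),(507,411),(506,452)]: print("top38",np.round(onz(t,(150+c[0]/4,110+c[1]/4),34),1))
E
```

```text
[ 480.5 -101.6  -26.8] [[0.7, -0.0], [0.2, 0.2], [0.8, 0.1], [0.1, -0.2], [-0.7, 2.6], [-0.4, -2.2], [0.9, -1.4], [-0.7, 0.3], [-1.5, -3.1], [-1.4, 1.5], [2.4, 1.9]]
[ 479.3 -101.3  -23.5] [[0.4, -0.3], [-0.2, -0.7], [0.4, -0.4], [0.1, 0.3], [-1.1, 0.8]]
[ 481.2 -103.1  -30.9] [[0.1, -2.1], [1.6, -0.1], [-0.2, 0.4], [-0.9, -1.8], [-2.3, 1.6], [1.6, 3.1]]
[397.5  69.7  38. ]
[436.   65.2  38. ]
[475.8  61.8  38. ]
top38 [477.   52.9  34. ]
top38 [436.8  58.8  34. ]
top38 [397.7  59.9  34. ]
```

Run:
```python
from h import *
desc()
Rg=Rt(-26,35);tgt=np.array([470,-97,64])-Rg[:,2]*100
print(tgt);go(tgt,Rg,6)
```

```text
t 3.07 p [388.7  -9.  186.2] heading(y-90) -29.8 lean 32.3 yz -0.016 w 85.1 F [-0.7 -1.1  0.9] q [-0.2  -0.72  2.52 -0.25  0.83 -1.14]
[418.44729139 -71.85606398 145.91520443]
n 6 row [-4.1, -6.8, 10.8] [-0.48, -0.45, -0.44]
```

Emit:
{"api": "drive_tool", "payload": {"plan": [[-1,-4.1,-6.8,10.8,-0.5,-0.5,-0.4],[-1,-4.1,-6.8,10.8,-0.5,-0.5,-0.4],[-1,-4.1,-6.8,10.8,-0.5,-0.5,-0.4],[-1,-4.1,-6.8,10.8,-0.5,-0.5,-0.4],[-1,-4.1,-6.8,10.8,-0.5,-0.5,-0.4],[-1,-4.1,-6.8,10.8,-0.5,-0.5,-0.4],[-1,0,0,0,0,0,0],[-1,0,0,0,0,0,0],[-1,0,0,0,0,0,0]]}}

```text
time: 3.82
position: [418.4, -66.2, 145.3]
orientation: [0.215, 0.929, -0.064, 0.294]
force: [0.6, 0.2, 0.5]
gripper_width: 85.4
```

Run:
```python
from h import *
from rig import cams
desc()
f=cams.grab_frame("wrist");cv2.imwrite("pics/w2.png",f["color"]);np.savez("w2.npz",**f)
desc()
c=proj(f,[[470,-97,64]])[0];print(c)
crop(f["color"],c,200,"pics/w2p.png",4)
```

```text
t 3.82 p [418.4 -66.2 145.3] heading(y-90) -25.9 lean 35.0 yz 0.007 w 85.4 F [0.6 0.2 0.5] q [-0.44 -0.61  2.56  0.    0.58 -1.56]
t 3.87 p [418.6 -66.1 145.5] heading(y-90) -25.8 lean 35.1 yz 0.006 w 85.2 F [-0.7  0.1  0.6] q [-0.44 -0.61  2.56  0.    0.58 -1.56]
[247.0230312  207.55806183]
pics/w2p.png origin 147 132 scale 4
```

View pics/w2p.png

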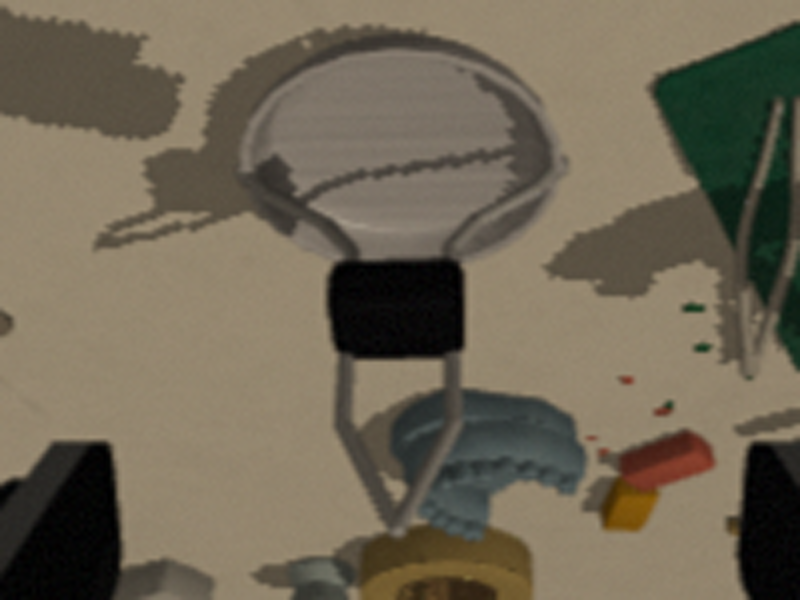

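View pics/w2.png

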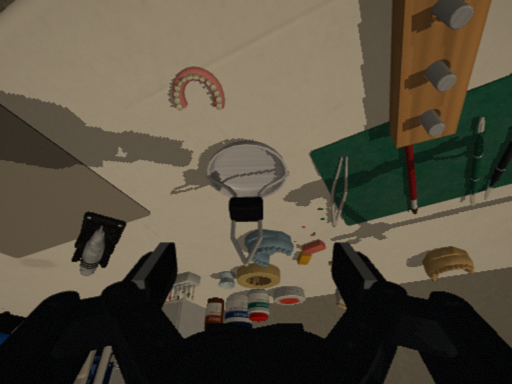

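Run:
```python
from h import *
f=load("w2.npz")
P=[(0,-12,88),(0,12,88),(0,0,112),(0,-40,15),(0,40,15),(0,-12,72),(0,12,72),(-20,-15,57),(-20,15,57)]
U=np.array([(343,424),(455,422),(397,526),(250,172),(562,167),(346,356),(454,355),(340,266),(458,262)])/4+[147,132]
for sel in (slice(0,9),slice(0,7)):
    x,r=fit([(f,P[sel],U[sel])],[480,-108,-30]);print(np.round(x,1),np.round(r,1).tolist())
x,r=fit([(f,P[:7],U[:7])],[480,-108,-30])
h=np.radians(x[2]);g=np.array([x[0]-11*np.cos(h),x[1]-11*np.sin(h),64]);print(g)
Rg=Rt(x[2],35);tgt=g-Rg[:,2]*3;print(tgt)
go(tgt-Rg[:,2]*40,Rg,5);go(tgt,Rg,6,tgt-Rg[:,2]*40,Rg)
```

```text
[ 479.6 -101.7  -24.6] [[0.3, -0.3], [0.2, -0.2], [0.4, 0.3], [-0.6, 0.9], [-1.0, 0.5], [0.3, 1.0], [-0.0, 0.8], [-2.9, -3.3], [2.0, -3.0]]
[ 478.9 -101.4  -24.8] [[0.2, -0.7], [0.2, -0.7], [0.4, -0.1], [-0.7, 0.2], [-1.0, 0.1], [0.2, 0.5], [0.0, 0.3]]
[468.93439804 -96.76946584  64.        ]
[467.37240005 -96.04761293  66.45745613]
n 5 row [-0.3, -1.3, 11.5] [-0.06, 0.01, -0.21]
n 6 row [0.0, 0.0, 6.7] [0.0, -0.0, 0.0]
```

Emit:
{"api": "drive_tool", "payload": {"plan": [[-1,-0.3,-1.3,11.5,0,0,-0.2],[-1,-0.3,-1.3,11.5,0,0,-0.2],[-1,-0.3,-1.3,11.5,0,0,-0.2],[-1,-0.3,-1.3,11.5,0,0,-0.2],[-1,-0.3,-1.3,11.5,0,0,-0.2],[-0.5,0,0,6.7,0,0,0],[-0.5,0,0,6.7,0,0,0],[-0.4,0,0,6.7,0,0,0],[-0.3,0,0,6.7,0,0,0],[-0.2,0,0,6.7,0,0,0],[-0.1,0,0,6.7,0,0,0],[-0.1,0,0,0,0,0,0],[-0.1,0,0,0,0,0,0]], "newtons": 25}}

```text
time: 4.95
position: [467.6, -96.3, 66.1]
orientation: [0.206, 0.931, -0.067, 0.293]
force: [0.1, -0.1, -0.1]
gripper_width: 47.0
```

Run:
```python
from h import *
from rig import cams
desc()
f=cams.grab_frame("wrist");cv2.imwrite("pics/w3.png",f["color"]);np.savez("w3.npz",**f)
```

```text
t 4.95 p [467.6 -96.3  66.1] heading(y-90) -25.0 lean 35.0 yz -0.003 w 47.0 F [ 0.1 -0.1 -0.1] q [-0.47 -0.15  2.45  0.06  0.23 -1.66]
```

View pics/w3.png

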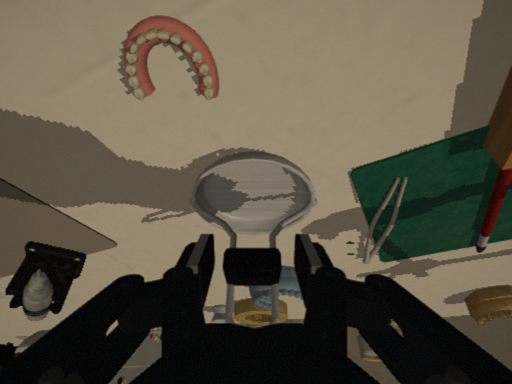

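Emit:
{"api": "drive_tool", "payload": {"plan": [[0.5,0,0,0,0,0,0],[0.5,0,0,0,0,0,0],[0.5,0,0,0,0,0,0],[0.5,0,0,0,0,0,0],[0.5,0,0,0,0,0,0],[0.5,0,0,0,0,0,0]], "newtons": 30}}

```text
time: 5.5
position: [467.9, -97.1, 66.5]
orientation: [0.206, 0.931, -0.067, 0.294]
force: [-3.3, 2.3, 6.2]
gripper_width: 29.3
```

Run:
```python
from h import *
desc()
```

```text
t 5.5 p [467.9 -97.1  66.5] heading(y-90) -25.1 lean 35.1 yz -0.004 w 29.3 F [-3.3  2.3  6.2] q [-0.47 -0.15  2.45  0.06  0.23 -1.66]
```

Run:
```python
from h import *
p,Rm,o=cur()
eye=np.array([478.9,-101.4,106.3]);d=Rm.T@(eye-p);print("d",d)
hk=np.array([546,293,215]);h=37.9;Rg=Rt(h,35);a=np.array([np.cos(np.radians(h)),np.sin(np.radians(h)),0])
up=p+[-10,15,130];go(up,Rm,6)
t2=hk-a*100+[0,0,20]-Rg@d;print(up,t2)
m=np.array([445,60,205]);go(m,Rt(5,35),8,up,Rm);go(t2,Rg,9,m,Rt(5,35));go(t2,Rg,16,up,Rm)
```

```text
d [-32.54720192   0.63897383 -25.76343817]
n 6 row [-10.4, 1.5, -19.2] [-0.0, -0.0, 0.0]
[457.87546529 -82.10472065 196.50686495] [458.10678156 223.7672298  195.22751886]
n 8 row [3.7, 17.2, -3.9] [-2.18, 0.01, -3.06]
n 9 row [-5.6, 16.9, 5.2] [-2.1, 0.0, -2.99]
n 16 row [-1.3, 20.0, 0.9] [-2.27, -0.0, -3.21]
```

Emit:
{"api": "drive_tool", "payload": {"plan": [[0.5,-5,0.7,-9.6,0,0,0],[0.5,-10.4,1.5,-19.2,0,0,0],[0.5,-10.4,1.5,-19.2,0,0,0],[0.5,-10.4,1.5,-19.2,0,0,0],[0.5,-10.4,1.5,-19.2,0,0,0],[0.5,-10.4,1.5,-19.2,0,0,0],[0.5,-5,0.7,-9.6,0,0,0]]}}

```text
time: 6.08
position: [458.1, -82.2, 198.7]
orientation: [0.206, 0.93, -0.067, 0.295]
force: [0.8, -0.0, 0.0]
gripper_width: 29.1
```

Emit:
{"api": "drive_tool", "payload": {"plan": [[0.5,-1.3,20,0.9,-2.27,0,-3.21],[0.5,-1.3,20,0.9,-2.27,0,-3.21],[0.5,-1.3,20,0.9,-2.27,0,-3.21],[0.5,-1.3,20,0.9,-2.27,0,-3.21],[0.5,-1.3,20,0.9,-2.27,0,-3.21],[0.5,-1.3,20,0.9,-2.27,0,-3.21],[0.5,-1.3,20,0.9,-2.27,0,-3.21],[0.5,-1.3,20,0.9,-2.27,0,-3.21],[0.5,-1.3,20,0.9,-2.27,0,-3.21],[0.5,-1.3,20,0.9,-2.27,0,-3.21],[0.5,-1.3,20,0.9,-2.27,0,-3.21],[0.5,-1.3,20,0.9,-2.27,0,-3.21],[0.5,-1.3,20,0.9,-2.27,0,-3.21],[0.5,-1.3,20,0.9,-2.27,0,-3.21],[0.5,0,0,0,0,0,0],[0.5,0,0,0,0,0,0]]}}

```text
time: 7.42
position: [476.0, 187.7, 194.9]
orientation: [-0.246, 0.922, 0.078, 0.29]
force: [0.4, -1.0, -1.3]
gripper_width: 29.5
```

Run:
```python
from h import *
from rig import cams
desc()
f=cams.grab_frame("wrist");cv2.imwrite("pics/w4.png",f["color"]);np.savez("w4.npz",**f)
f=cams.grab_frame("scene");cv2.imwrite("pics/s4.png",f["color"]);np.savez("s4.npz",**f)
```

```text
t 7.42 p [476.  187.7 194.9] heading(y-90) 30.0 lean 34.9 yz 0.001 w 29.5 F [ 0.4 -1.  -1.3] q [-0.04 -0.36  2.3   0.48  0.73 -2.42]
```

View pics/w4.png

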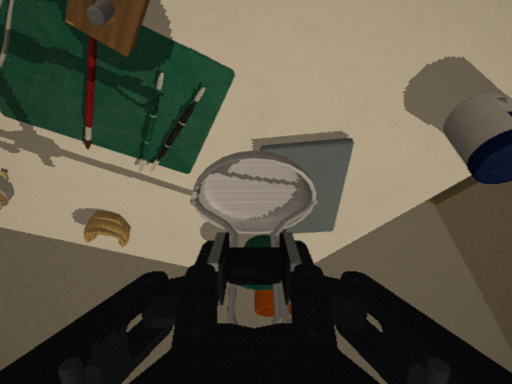

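View pics/s4.png

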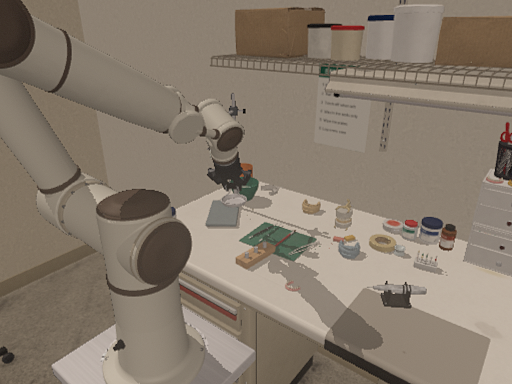

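Run:
```python
from h import *
f=load("w4.npz");crop(f["color"],(300,185),160,"pics/w4c.png",5)
f=load("scene_0.npz");crop(f["color"],(223,205),80,"pics/s0b.png",10);crop(f["color"],(218,143),60,"pics/s0h.png",13)
```

```text
pics/w4c.png origin 220 125 scale 5
pics/s0b.png origin 183 175 scale 10
pics/s0h.png origin 188 120 scale 13
```

View pics/w4c.png

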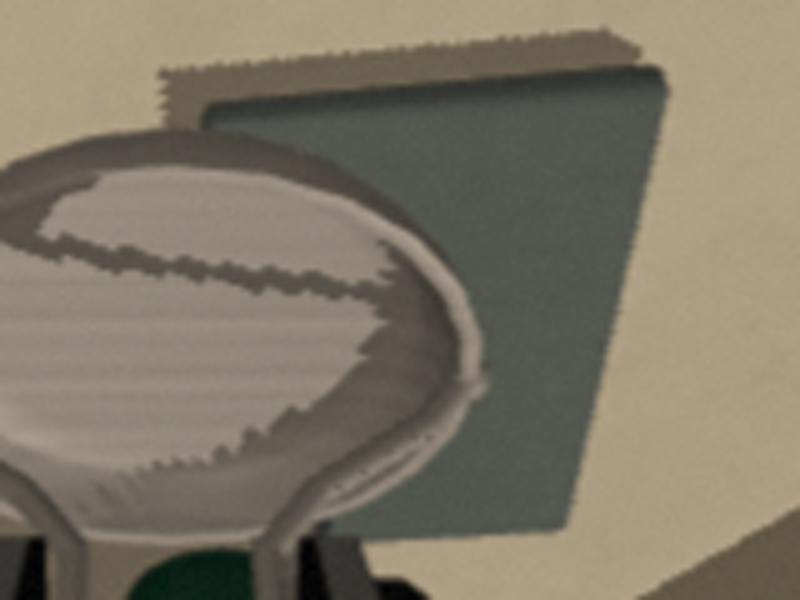

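View pics/s0b.png

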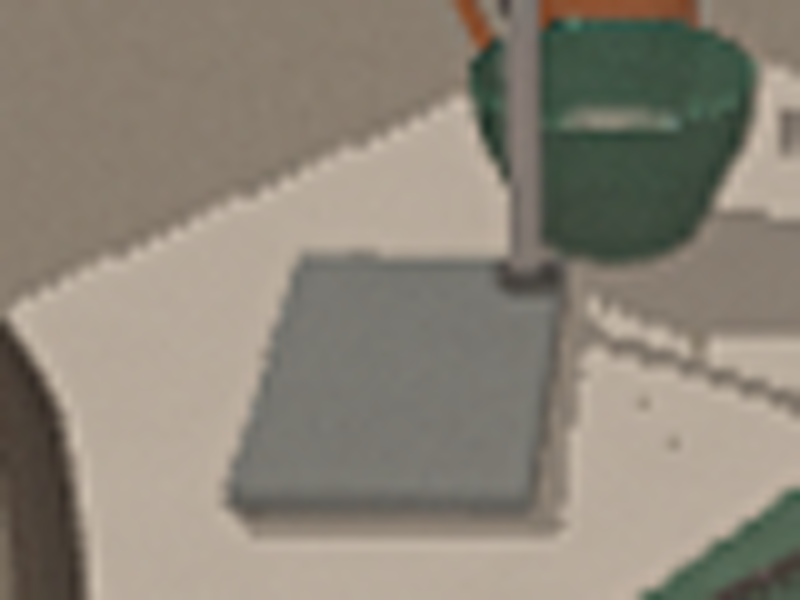

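View pics/s0h.png

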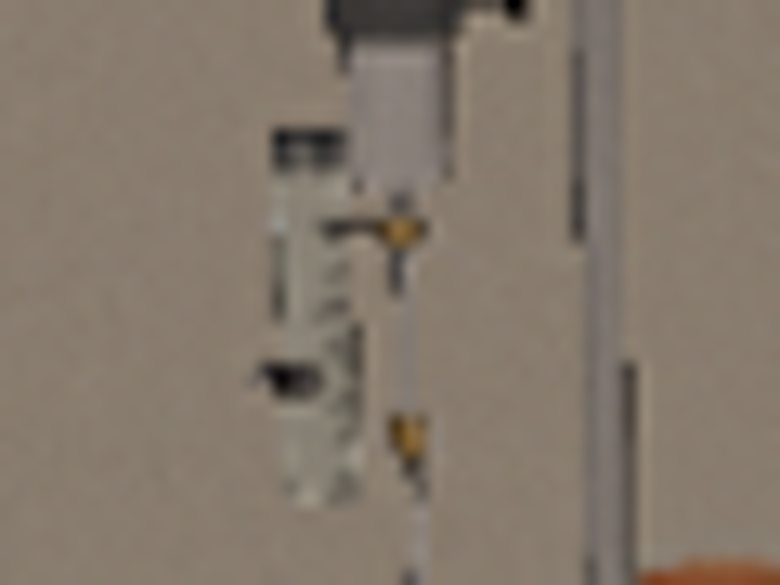

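Run:
```python
from h import *
f=load("w4.npz");s=load("scene_0.npz");t=load("top_0.npz")
Pw=[(-45,-55,15),(-45,55,15),(155,55,15)];Uw=np.array([(210,124),(667,88),(567,530)])/5+[220,125]
Ps=[(-45,55,15),(-45,-55,15),(155,-55,15),(155,55,15)];Us=np.array([(232,497),(533,497),(564,264),(300,256)])/10+[183,175]
Pt=[(155,-55,15),(-45,-55,15),(-45,55,15),(155,55,15)];Ut=np.array([(218,150),(335,300),(245,365),(128,207)])/4+[150,110]
for o in ([(f,Pw,Uw)],[(s,Ps,Us)],[(t,Pt,Ut)],[(f,Pw,Uw),(s,Ps,Us)]):
    x,r=fit(o,[546,293,38]);print(np.round(x,1),np.round(r,1).tolist())
x,_=fit([(f,Pw,Uw),(s,Ps,Us)],[546,293,38])
def bal(P): return np.array(P)@R.from_euler('z',x[2],degrees=True).as_matrix().T+[x[0],x[1],0]
for n,P in dict(seat=(0,0,215),tip=(-10.5,0,227),ptr=(0,18.5,315),sc=(0,34,239),barrel=(0,0,327)).items(): print(n,proj(s,bal([P]))[0], (proj(s,bal([P]))[0]-[188,120])*13)
crop(s["color"],(220,155),60,"pics/s0hk.png",13)
```

```text
[546.5 306.1  36. ] [[-2.0, 0.3], [2.5, -0.3], [-0.1, 0.9]]
[539.9 296.3  36.8] [[-0.7, 0.1], [0.6, 0.3], [0.7, -0.7], [-0.6, -0.1]]
[547.4 295.1  36.6] [[-0.3, -2.5], [0.4, 0.4], [0.2, 1.0], [-0.3, -0.2]]
[546.7 304.6  36.4] [[-3.4, 0.2], [1.1, -0.8], [-0.3, 0.6], [-1.1, -1.4], [-0.1, -1.0], [0.5, -1.8], [-0.6, -1.3]]
seat [219.84217511 165.52428622] [413.94827642 591.81572083]
tip [219.35801273 163.23824376] [407.65416547 562.09716886]
ptr [213.0984459  137.03836224] [326.27979675 221.49870912]
sc [209.57582551 158.78960283] [280.48573169 504.26483677]
barrel [218.52047496 133.5282244 ] [396.76617452 175.8669172 ]
pics/s0hk.png origin 190 132 scale 13
```

View pics/s0hk.png

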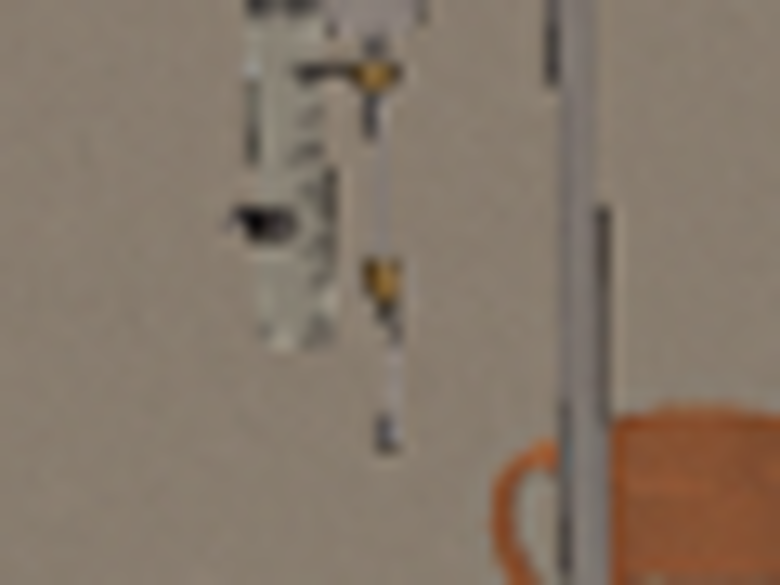

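Run:
```python
from h import *
f=load("w4.npz");t=load("top_0.npz");s=load("scene_0.npz")
W=lambda c:onz(f,np.array(c)/5+[220,125],15)
r=np.array([W(c) for c in [(655,160),(640,235),(605,370),(572,510)]]);fr=np.array([W(c) for c in [(260,122),(430,108),(600,95)]])
print(np.round(r,1),np.round(fr,1))
d=r[-1]-r[0];print("yaw R",np.degrees(np.arctan2(d[1],d[0])));d=fr[-1]-fr[0];print("yaw F",np.degrees(np.arctan2(d[1],d[0]))-90)
for yaw in (36,36.5,37.5):
    h=np.radians(yaw);a=np.array([np.cos(h),np.sin(h)]);b=np.array([-a[1],a[0]])
    A=(fr[:,:2]@a).mean()+45;B=(r[:,:2]@b).mean()-55;print(yaw,A,B,a*A+b*B)
    for n,p in dict(scene=(539.9,296.3),top=(547.4,295.1)).items(): print(n,np.dot(a,p),np.dot(b,p))
    o,dd=ray(s,(219.8,165.8));p=o+dd*(215-o[2])/dd[2];print("hook ray at z215",p,a@p[:2],b@p[:2])
    # pointer, y=18.5
    o,dd=ray(s,(188+327/13,120+228/13));p=o+dd*(315-o[2])/dd[2];print("ptr ray at z315",a@p[:2],b@p[:2]-18.5)
    # barrel in top (z 327+)
```

```text
[[496.9 336.4  15. ]
 [517.8 352.7  15. ]
 [564.2 386.   15. ]
 [626.6 432.1  15. ]] [[534.4 246.9  15. ]
 [511.1 278.8  15. ]
 [488.6 310.2  15. ]]
yaw R 36.42266937432433
yaw F 35.88904039364334
36 622.462685357371 -74.26554835025146 [547.23508489 305.79229584]
scene 610.9490455172939 -77.63352227940932
top 616.311330672355 -83.01273206485274
hook ray at z215 [544.58346657 302.86613645 215.        ] 618.5975277358255 -75.07427888684256
ptr ray at z315 615.219728449548 -75.8848498068401
36.5 621.7847206951329 -80.09023030206583 [547.46540754 305.47063923]
scene 610.248310761658 -82.96203476616763
top 615.5634498721855 -88.38783389954335
hook ray at z215 [544.58346657 302.86613645 215.        ] 617.9188350777371 -80.46963357333603
ptr ray at z315 614.6955318385191 -81.25140156721143
37.5 620.2970731765218 -91.73341862458652 [547.95852199 304.83591859]
scene 608.7074798385217 -93.59970079351528
top 613.9271161758957 -99.11743551943017
hook ray at z215 [544.58346657 302.86613645 215.        ] 616.4203342952165 -91.24154831340887
ptr ray at z315 613.5067477670152 -91.96976048163748
```

Run:
```python
from h import *
f=load("w4.npz")
# pan in tool frame at grasp (pose assumed standing, tcp measured)
p0=np.array([467.75,-96.8,66.4]);R0=Rt(-25.05,35.05)
Rp=R.from_euler('z',-24.8,degrees=True).as_matrix();pp=np.array([478.9,-101.4,0])
p,Rm,o=cur();print(p,o["time"])
pts=[(0,-40,15),(0,40,15),(0,-12,40),(0,12,40),(42,0,15),(-42,0,15),(-20,-15,57),(-20,15,57),(0,-12,88),(0,12,88)]
for P in pts:
    w=Rm@(R0.T@(Rp@np.array(P)+pp-p0))+p
    print(P,np.round(proj(f,w)[0],1),np.round(w,1))
crop(f["color"],(255,230),180,"pics/w4d.png",4.4)
```

```text
[476.53328468 187.08263486 195.25749945] 7.5167
(0, -40, 15) [192.9 202.1] [506.7 159.  143.8]
(0, 40, 15) [312.2 201.9] [466.5 228.2 143.9]
(0, -12, 40) [232.8 234.7] [492.7 183.2 168.8]
(0, 12, 40) [272.1 234.6] [480.6 203.9 168.8]
(42, 0, 15) [253.  233.8] [522.9 214.7 143.8]
(-42, 0, 15) [252.  155.7] [450.3 172.5 143.9]
(-20, -15, 57) [222.8 244. ] [476.9 170.6 185.9]
(-20, 15, 57) [281.3 243.9] [461.9 196.5 185.9]
(0, -12, 88) [228.2 318.6] [492.8 183.2 216.8]
(0, 12, 88) [276.1 318.6] [480.7 203.9 216.8]
pics/w4d.png origin 165 162 scale 4.4
```

View pics/w4d.png

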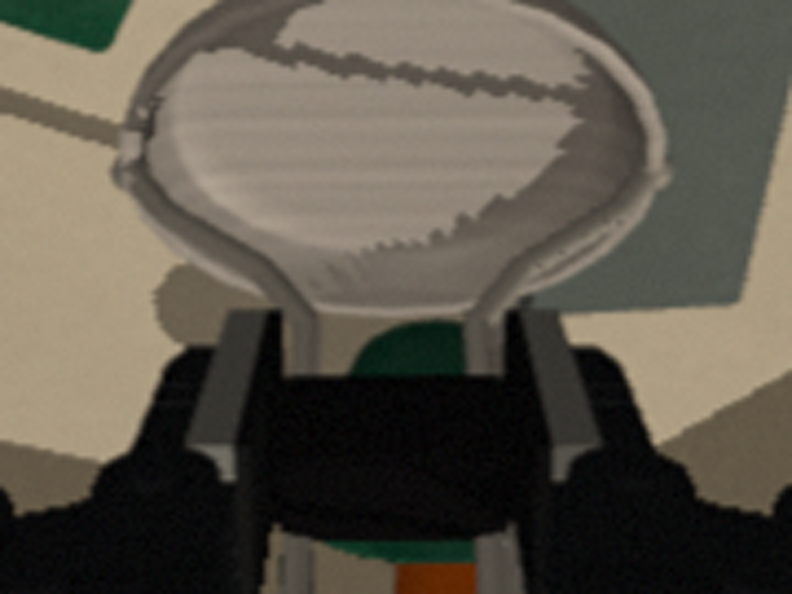

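Run:
```python
from h import *
d=np.array([-32.5,1.5,-25.8]);hy=36.3;Rg=Rt(hy,35);h=np.radians(hy);a=np.array([np.cos(h),np.sin(h),0])
hk=np.array([546,304,215.])
p,Rm,o=cur();print(o["qpos"])
t1=hk-a*50+[0,0,26]-Rg@d;print(t1)
go(t1,Rg,6)
print("fwd unit in tool",Rg.T@a,"down in tool",Rg.T@[0,0,-1])
```

```text
[-0.04171792 -0.35995784  2.29912094  0.47891559  0.72798638 -2.4180309 ]
[497.06217314 266.19038453 201.22464308]
n 6 row [-8.7, 9.3, 4.9] [-0.6, -0.01, -0.88]
fwd unit in tool [-8.19152044e-01 -2.66117470e-17  5.73576436e-01] down in tool [0.57357644 0.         0.81915204]
```

Emit:
{"api": "drive_tool", "payload": {"plan": [[0.5,-8.7,9.3,4.9,-0.6,0,-0.88],[0.5,-8.7,9.3,4.9,-0.6,0,-0.88],[0.5,-8.7,9.3,4.9,-0.6,0,-0.88],[0.5,-8.7,9.3,4.9,-0.6,0,-0.88],[0.5,-8.7,9.3,4.9,-0.6,0,-0.88],[0.5,-8.7,9.3,4.9,-0.6,0,-0.88],[0.5,0,0,0,0,0,0],[0.5,0,0,0,0,0,0]]}}

```text
time: 8.18
position: [496.8, 266.4, 201.2]
orientation: [-0.297, 0.906, 0.093, 0.285]
force: [-0.2, -0.3, -1.6]
gripper_width: 29.6
```

Run:
```python
from h import *
from rig import cams
desc()
for n in ["wrist","scene","top"]:
    f=cams.grab_frame(n);cv2.imwrite(f"pics/{n}5.png",f["color"]);np.savez(f"{n}5.npz",**f)
    if n=="scene": crop(f["color"],(220,155),120,"pics/s5c.png",6.5)
    if n=="top": crop(f["color"],(195,175),100,"pics/t5c.png",7.5)
d=np.array([-32.5,1.5,-25.8]);hy=36.3;Rg=Rt(hy,35);h=np.radians(hy);a=np.array([np.cos(h),np.sin(h),0])
hk=np.array([546,304,215.]);p,Rm,o=cur()
e=p+Rm@d-hk;print("eye rel hook",a@e,-e[0]*a[1]+e[1]*a[0],e[2])
go(hk+[0,0,26]-Rg@d,Rg,10)
```

```text
t 8.18 p [496.8 266.4 201.2] heading(y-90) 36.3 lean 34.9 yz -0.0 w 29.6 F [-0.2 -0.3 -1.6] q [ 0.13 -0.2   2.16  0.45  0.68 -2.35]
pics/s5c.png origin 160 110 scale 6.5
pics/t5c.png origin 145 137 scale 7.5
eye rel hook -50.561033487474276 0.11834817673015507 25.8451380872836
n 10 row [-4.2, -0.0, 2.9] [-0.0, -0.01, -0.0]
```

View pics/s5c.png

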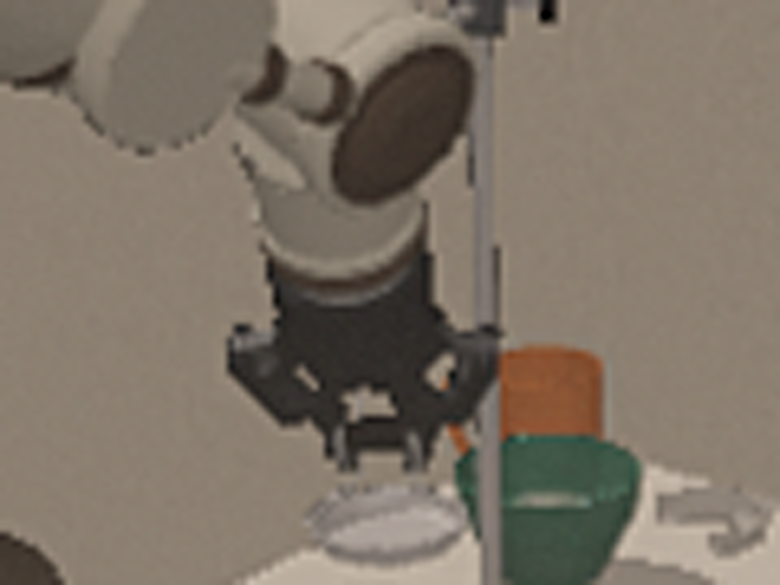

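View pics/wrist5.png

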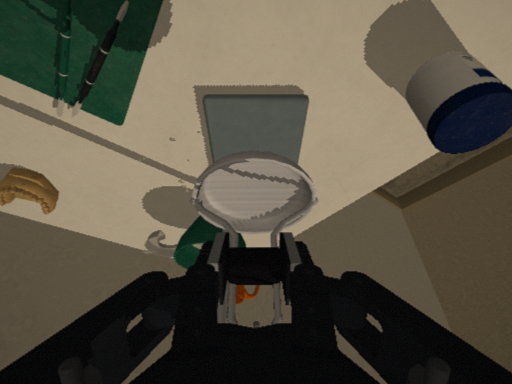

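View pics/t5c.png

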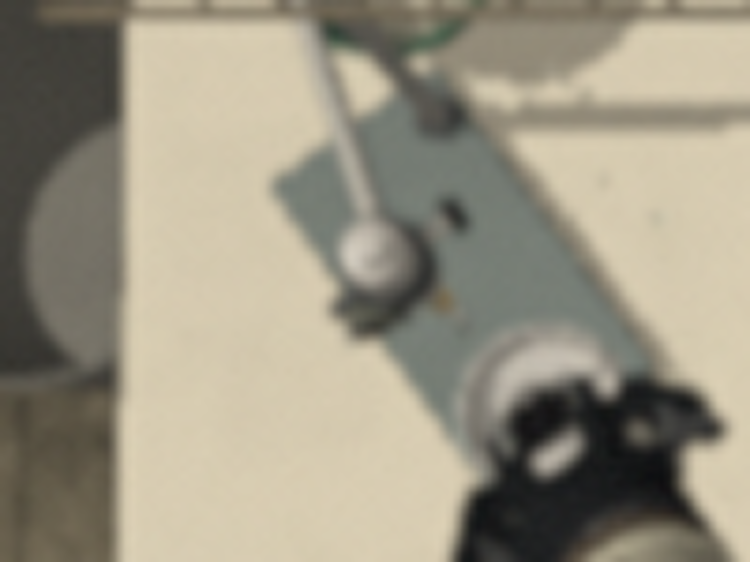

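Run:
```python
from h import *
w=load("wrist5.npz");t=load("top5.npz");s=load("scene_0.npz")
hk=np.array([546,304,0.]);Rz=R.from_euler('z',36.3,degrees=True).as_matrix()
for P in [(-45,-55,15),(-45,55,15),(-45,-55,0),(-45,55,0),(155,-40,15)]: print(P,proj(w,Rz@P+hk)[0])
o=tri([(t,(145+440/7.5,137+298/7.5)),(s,(190+380/13,132+275/13))]);print("brass tri",o,Rz.T@(o-hk))
o=tri([(t,(145+440/7.5,137+298/7.5)),(s,(190+375/13,132+75/13))]);print("brass2 tri",o,Rz.T@(o-hk))
crop(w["color"],(255,140),130,"pics/w5c.png",6)
```

```text
(-45, -55, 15) [199.55659095  97.06828393]
(-45, 55, 15) [309.47994549  97.13646321]
(-45, -55, 0) [201.40488649  89.06391077]
(-45, 55, 0) [307.6054993   89.12985834]
(155, -40, 15) [229.16562006 211.76873406]
brass tri [547.19999692 303.41066259 259.32618852] [  0.61821594  -1.18537768 259.32618852]
brass2 tri [539.70811419 294.21580351 315.93114187] [-10.86318199  -4.16048135 315.93114187]
pics/w5c.png origin 190 91 scale 6
```

View pics/w5c.png

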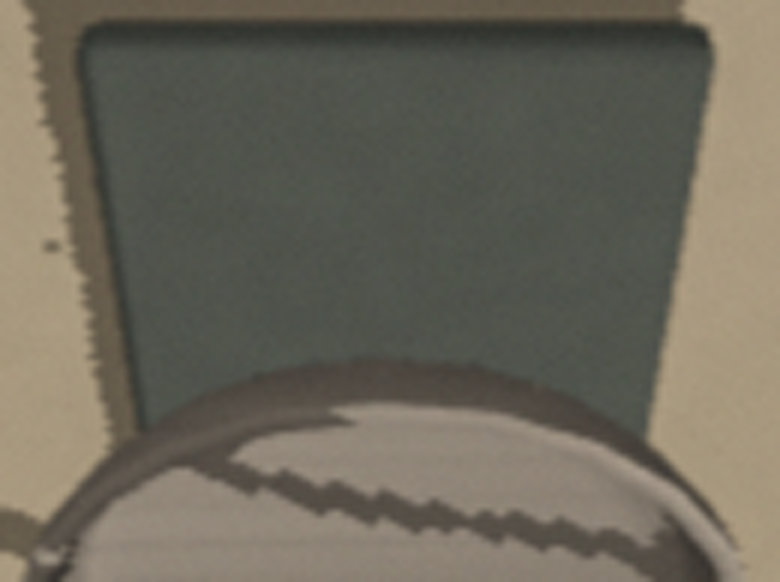

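Emit:
{"api": "drive_tool", "payload": {"plan": [[0.5,-4.2,0,2.9,0,0,0],[0.5,-4.2,0,2.9,0,0,0],[0.5,-4.2,0,2.9,0,0,0],[0.5,-4.2,0,2.9,0,0,0],[0.5,-4.2,0,2.9,0,0,0],[0.5,-4.2,0,2.9,0,0,0],[0.5,-4.2,0,2.9,0,0,0],[0.5,-4.2,0,2.9,0,0,0],[0.5,-4.2,0,2.9,0,0,0],[0.5,-4.2,0,2.9,0,0,0],[0.5,0,0,0,0,0,0],[0.5,0,0,0,0,0,0]]}}

```text
time: 9.33
position: [537.7, 297.2, 201.5]
orientation: [-0.298, 0.906, 0.094, 0.285]
force: [0.6, 0.4, -0.6]
gripper_width: 29.1
```

Run:
```python
from h import *
from rig import cams
desc()
for n in ["wrist","scene","top"]:
    f=cams.grab_frame(n);cv2.imwrite(f"pics/{n}6.png",f["color"]);np.savez(f"{n}6.npz",**f)
    if n=="scene": crop(f["color"],(220,150),80,"pics/s6c.png",10)
    if n=="top": crop(f["color"],(195,175),80,"pics/t6c.png",9)
d=np.array([-32.5,1.5,-25.8]);hy=36.3;h=np.radians(hy);a=np.array([np.cos(h),np.sin(h),0])
hk=np.array([546,304,215.]);p,Rm,o=cur()
e=p+Rm@d-hk;print("eye rel hook",a@e,-e[0]*a[1]+e[1]*a[0],e[2])
```

```text
t 9.33 p [537.7 297.2 201.5] heading(y-90) 36.4 lean 35.0 yz 0.0 w 29.1 F [ 0.6  0.4 -0.6] q [ 0.19 -0.05  2.03  0.42  0.64 -2.29]
pics/s6c.png origin 180 120 scale 10
pics/t6c.png origin 155 145 scale 9
eye rel hook 0.7577124868090934 0.8735821149503327 26.244159436021135
```

View pics/s6c.png

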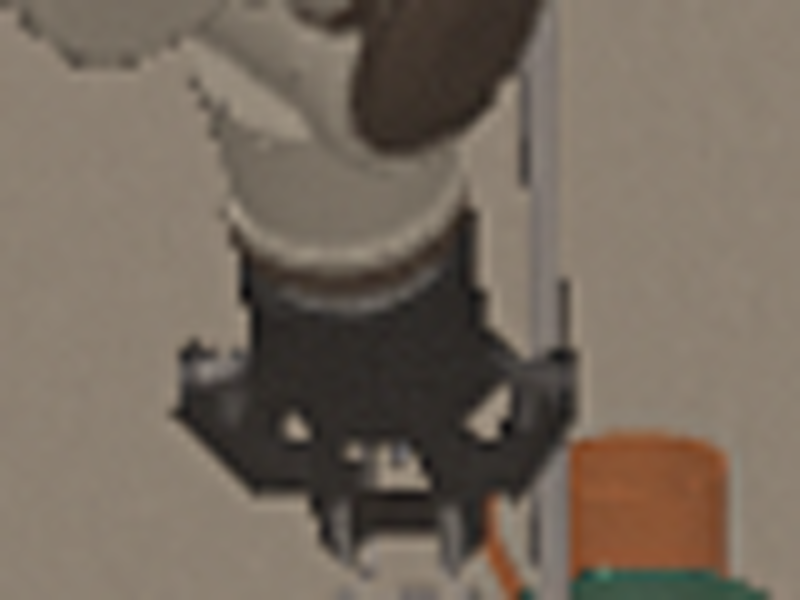

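View pics/wrist6.png

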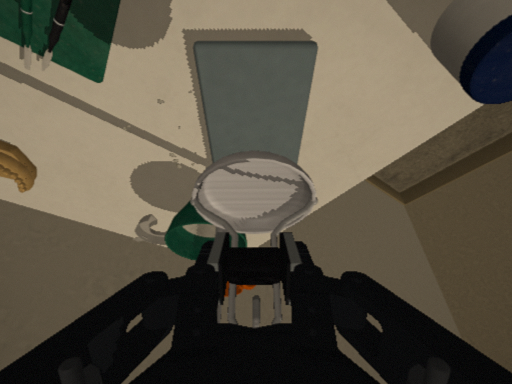

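View pics/t6c.png

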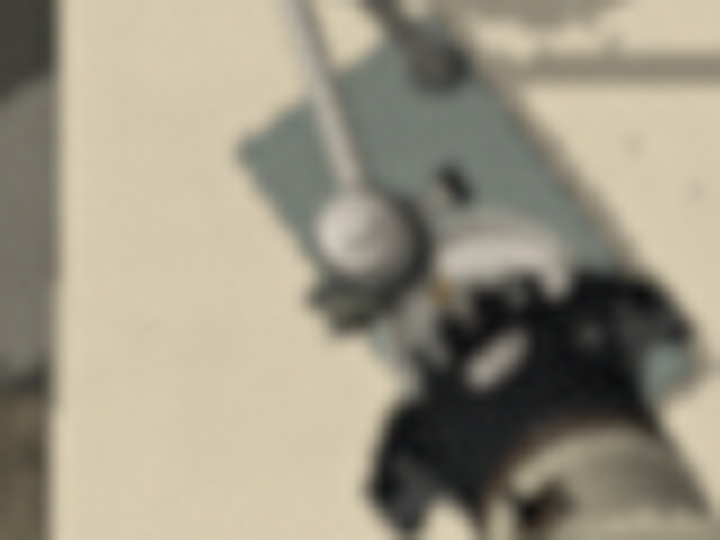

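Run:
```python
from h import *
w=load("wrist6.npz");crop(w["color"],(256,295),90,"pics/w6c.png",8.5)
hk=np.array([546,304,215.]);Rz=R.from_euler('z',36.3,degrees=True).as_matrix()
for n,P in dict(seat=(0,0,0),tip=(-10.5,0,12),tipbot=(-10.5,0,4)).items(): print(n,proj(w,Rz@P+hk)[0])
```

```text
pics/w6c.png origin 211 261 scale 8.5
seat [253.77796869 300.14784485]
tip [253.78290143 320.02541172]
tipbot [253.79248205 301.92317144]
```

View pics/w6c.png

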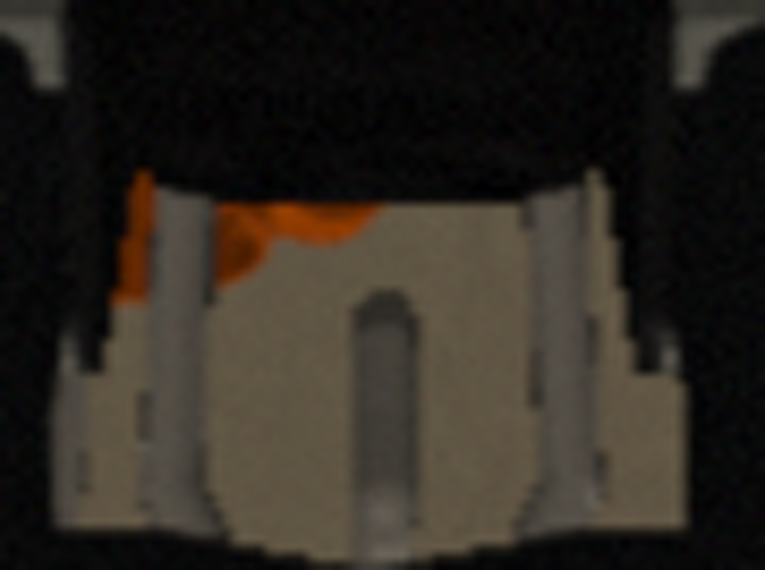

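Emit:
{"api": "drive_tool", "payload": {"plan": [[0.5,2.3,0,3.28,0,0,0],[0.5,2.3,0,3.28,0,0,0],[0.5,2.3,0,3.28,0,0,0],[0.5,2.3,0,3.28,0,0,0],[0.5,2.3,0,3.28,0,0,0],[0.5,2.3,0,3.28,0,0,0],[0.5,2.3,0,3.28,0,0,0],[0.5,2.3,0,3.28,0,0,0],[0.5,2.3,0,3.28,0,0,0],[0.5,2.3,0,3.28,0,0,0]]}}

```text
time: 10.32
position: [537.6, 297.0, 161.2]
orientation: [-0.298, 0.906, 0.094, 0.285]
force: [-0.7, -0.2, -0.7]
gripper_width: 29.3
```

Run:
```python
from h import *
from rig import cams
desc()
for n in ["wrist","scene"]:
    f=cams.grab_frame(n);cv2.imwrite(f"pics/{n}7.png",f["color"]);np.savez(f"{n}7.npz",**f)
    if n=="scene": crop(f["color"],(220,150),80,"pics/s7c.png",10)
    else: crop(f["color"],(256,295),90,"pics/w7c.png",8.5)
d=np.array([-32.5,1.5,-25.8]);hy=36.3;h=np.radians(hy);a=np.array([np.cos(h),np.sin(h),0])
hk=np.array([546,304,215.]);p,Rm,o=cur()
e=p+Rm@d-hk;print("eye rel hook",a@e,-e[0]*a[1]+e[1]*a[0],e[2])
```

```text
t 10.32 p [537.6 297.  161.2] heading(y-90) 36.4 lean 35.0 yz -0.0 w 29.3 F [-0.7 -0.2 -0.7] q [ 0.19  0.01  2.06  0.48  0.56 -2.36]
pics/w7c.png origin 211 261 scale 8.5
pics/s7c.png origin 180 120 scale 10
eye rel hook 0.5163253967546112 1.0438979854720851 -14.736407243999395
```

View pics/w7c.png

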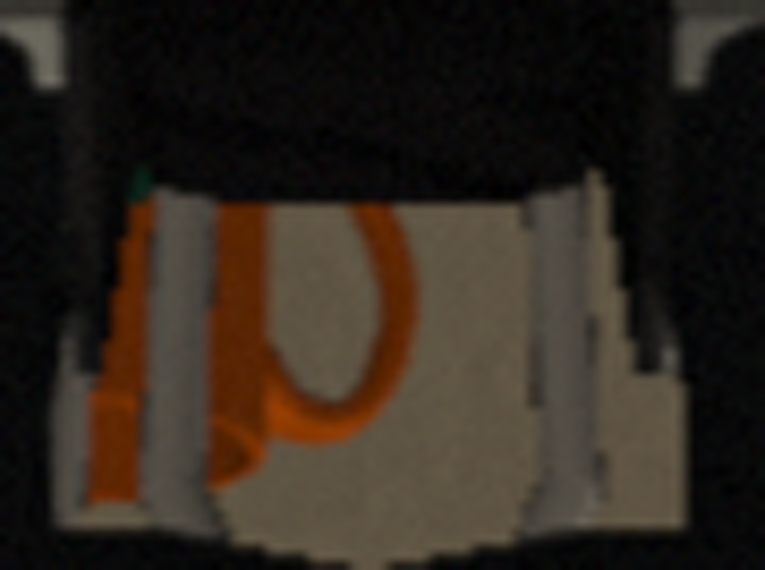

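View pics/s7c.png

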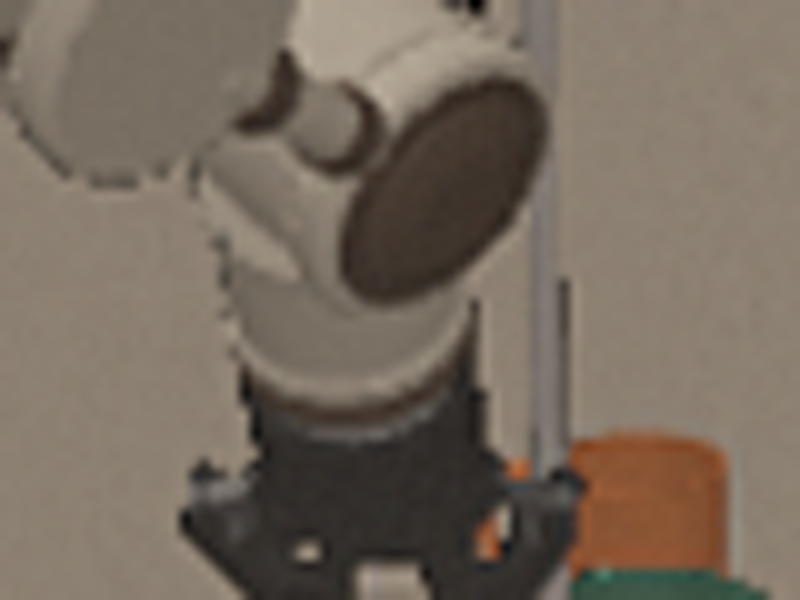

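Emit:
{"api": "drive_tool", "payload": {"plan": [[0.5,2.3,0,3.28,0,0,0],[0.5,2.3,0,3.28,0,0,0],[0.5,2.0,0,2.8,0,0,0],[0.5,0,0,0,0,0,0],[0.5,0,0,0,0,0,0],[0.5,0,0,0,0,0,0]]}}

```text
time: 10.92
position: [537.5, 297.0, 150.1]
orientation: [-0.298, 0.906, 0.094, 0.285]
force: [-1.7, -0.3, 0.6]
gripper_width: 29.5
```

Run:
```python
from h import *
from rig import cams
desc()
f=cams.grab_frame("top");cv2.imwrite(f"pics/top8.png",f["color"]);np.savez(f"top8.npz",**f)
a=cv2.imread("pics/t6c.png");crop(f["color"],(195,175),80,"pics/t8c.png",9)
d=np.array([-32.5,1.5,-25.8]);hy=36.3;h=np.radians(hy);a=np.array([np.cos(h),np.sin(h),0])
hk=np.array([546,304,215.]);p,Rm,o=cur()
e=p+Rm@d-hk;print("eye rel hook",a@e,-e[0]*a[1]+e[1]*a[0],e[2])
Rz=R.from_euler('z',36.3,degrees=True).as_matrix()
for z in (259,231): print(proj(f,Rz@[0,0,z]+hk*[1,1,0])[0], (proj(f,Rz@[0,0,z]+hk*[1,1,0])[0]-[155,145])*9)
```

```text
t 10.92 p [537.5 297.  150.1] heading(y-90) 36.4 lean 35.0 yz 0.0 w 29.5 F [-1.7 -0.3  0.6] q [ 0.19  0.03  2.06  0.5   0.54 -2.38]
pics/t8c.png origin 155 145 scale 9
eye rel hook 0.8611446181633372 0.8890701708232077 -25.057916006589636
[203.13608839 177.44182919] [433.2247955  291.97646272]
[204.58556851 178.46780291] [446.27011658 301.21022617]
```

View pics/t8c.png

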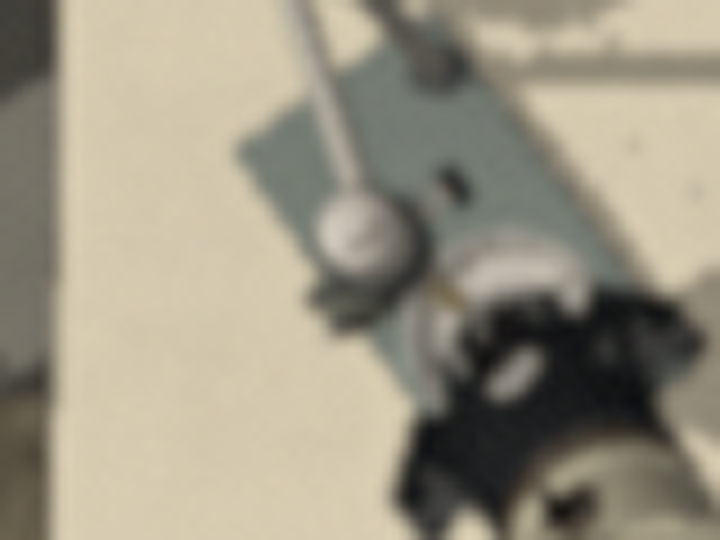

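Emit:
{"api": "drive_tool", "payload": {"plan": [[0.2,0,0,0,0,0,0],[0.1,0,0,0,0,0,0],[0,0,0,0,0,0,0],[-0.15,0,0,0,0,0,0],[-0.15,0,0,0,0,0,0],[-0.15,0,0,0,0,0,0],[-0.15,0,0,0,0,0,0],[-0.15,0,0,0,0,0,0]]}}

```text
time: 11.63
position: [537.6, 296.9, 150.1]
orientation: [-0.298, 0.906, 0.094, 0.285]
force: [0.2, 0.2, -0.0]
gripper_width: 49.2
```

Run:
```python
from h import *
from rig import cams
desc()
f=cams.grab_frame("wrist");cv2.imwrite("pics/w9.png",f["color"])
```

```text
t 11.63 p [537.6 296.9 150.1] heading(y-90) 36.4 lean 35.0 yz -0.0 w 49.2 F [ 0.2  0.2 -0. ] q [ 0.19  0.03  2.06  0.5   0.54 -2.38]
```

View pics/w9.png

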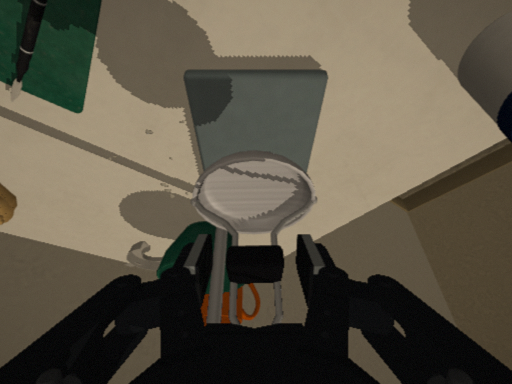

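Emit:
{"api": "drive_tool", "payload": {"plan": [[-0.15,0,0,-6,0,0,0],[-0.15,0,0,-12,0,0,0],[-0.15,0,0,-12,0,0,0],[-0.15,0,0,-12,0,0,0],[-0.15,0,0,-12,0,0,0],[-0.15,0,0,-12,0,0,0],[-0.15,0,0,-12,0,0,0],[-0.15,0,0,-12,0,0,0],[-0.15,0,0,-12,0,0,0],[-0.15,0,0,-12,0,0,0]]}}

```text
time: 12.52
position: [484.5, 257.9, 244.3]
orientation: [-0.298, 0.906, 0.094, 0.286]
force: [0.6, -1.1, 0.0]
gripper_width: 49.3
```

Run:
```python
from h import *
from rig import cams
desc()
for n in ["wrist","scene"]:
    f=cams.grab_frame(n);cv2.imwrite(f"pics/{n}10.png",f["color"]);np.savez(f"{n}10.npz",**f)
Rg=Rt(0,18);g=np.array([474,64,46]);t=g-Rg[:,2]*110;print(t)
go(t,Rg,12)
```

```text
t 12.52 p [484.5 257.9 244.3] heading(y-90) 36.4 lean 35.0 yz -0.0 w 49.3 F [ 0.6 -1.1  0. ] q [ 0.12 -0.3   2.16  0.41  0.79 -2.31]
[440.00813062  64.         150.61621679]
n 12 row [11.7, -14.4, 2.7] [1.35, 1.39, 2.72]
```

View pics/wrist10.png

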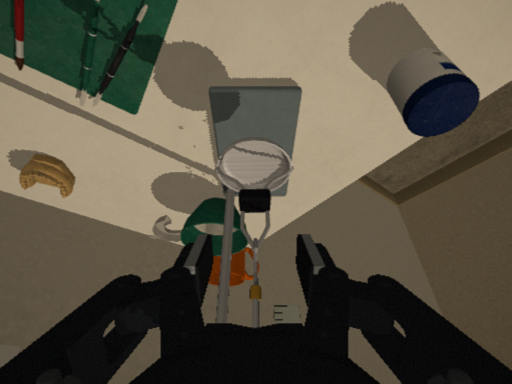

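View pics/scene10.png

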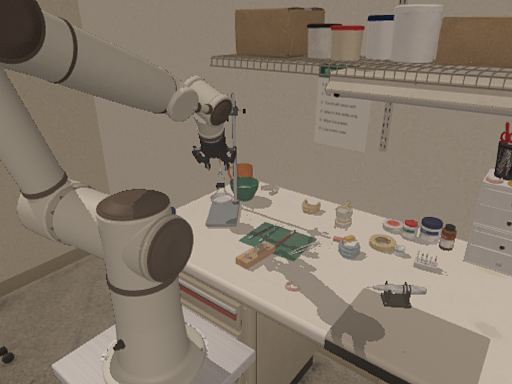

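Emit:
{"api": "drive_tool", "payload": {"plan": [[0.2,11.7,-14.4,2.7,1.35,1.39,2.72],[0.2,11.7,-14.4,2.7,1.35,1.39,2.72],[0.2,11.7,-14.4,2.7,1.35,1.39,2.72],[0.2,11.7,-14.4,2.7,1.35,1.39,2.72],[0.2,11.7,-14.4,2.7,1.35,1.39,2.72],[0.2,11.7,-14.4,2.7,1.35,1.39,2.72],[0.2,11.7,-14.4,2.7,1.35,1.39,2.72],[0.2,11.7,-14.4,2.7,1.35,1.39,2.72],[0.2,11.7,-14.4,2.7,1.35,1.39,2.72],[0.2,11.7,-14.4,2.7,1.35,1.39,2.72],[0.2,11.7,-14.4,2.7,1.35,1.39,2.72],[0.2,11.7,-14.4,2.7,1.35,1.39,2.72],[0.2,0,0,0,0,0,0],[0.2,0,0,0,0,0,0]]}}

```text
time: 13.78
position: [439.6, 64.6, 148.0]
orientation: [-0.001, 0.988, 0.0, 0.154]
force: [0.5, -0.9, -0.1]
gripper_width: 34.0
```

Run:
```python
from h import *
from rig import cams
desc()
for n in ["wrist","scene"]:
    f=cams.grab_frame(n);cv2.imwrite(f"pics/{n}11.png",f["color"]);np.savez(f"{n}11.npz",**f)
    if n=="scene":crop(f["color"],(220,152),72,"pics/s11c.png",11)
    else: 
        for p in [(475.8,61.8,38),(436,65.2,38)]:print(proj(f,p)[0])
```

```text
t 13.78 p [439.6  64.6 148. ] heading(y-90) 0.1 lean 17.7 yz -0.0 w 34.0 F [ 0.5 -0.9 -0.1] q [-0.16 -0.32  2.29  0.06  0.87 -1.77]
[250.25118151 200.74224872]
[253.93843198 162.58557127]
pics/s11c.png origin 184 125 scale 11
```

View pics/wrist11.png

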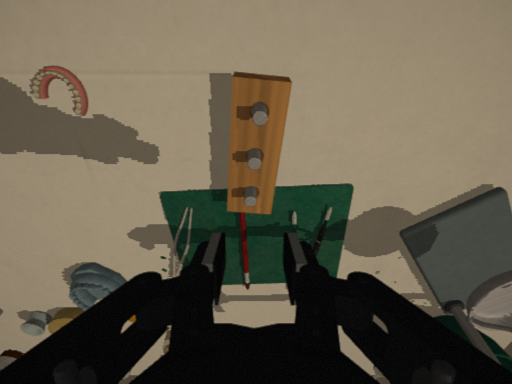

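View pics/s11c.png

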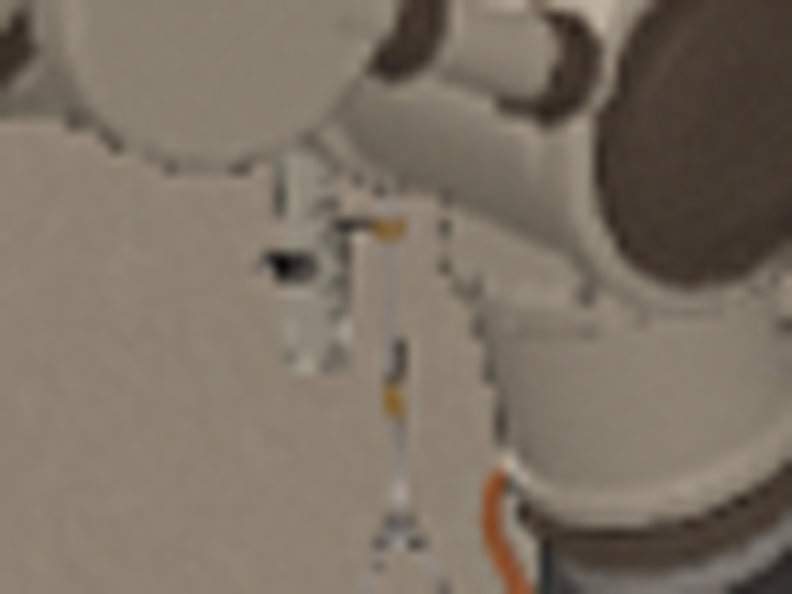

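Run:
```python
from h import *
f=load("wrist11.npz");crop(f["color"],(252,170),110,"pics/w11c.png",7)
```

```text
pics/w11c.png origin 197 128 scale 7
```

View pics/w11c.png

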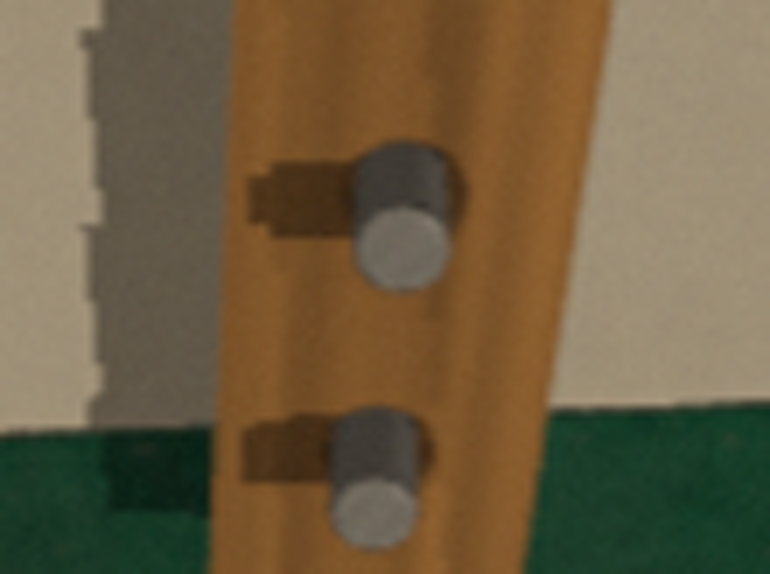

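Run:
```python
from h import *
f=load("wrist11.npz")
s=onz(f,(250.4,201.3),38);print(s,onz(f,(254.4,163.4),38))
Rg=Rt(0,18);t=np.array([s[0],s[1],31])-Rg[:,2]*18.9;print(t)
pre=t-Rg[:,2]*30
go(pre,Rg,5);go(t,Rg,4,pre,Rg)
```

```text
[476.44086309  61.93512037  38.        ] [436.77304614  65.59407516  38.        ]
[470.6004419   61.93512037  48.97496816]
n 5 row [0.3, -0.6, 14.9] [0.0, -0.04, 0.03]
n 4 row [-0.0, 0.0, 7.5] [0.0, -0.0, 0.0]
```

Emit:
{"api": "drive_tool", "payload": {"plan": [[0.2,0.3,-0.6,14.9,0,0,0],[0.2,0.3,-0.6,14.9,0,0,0],[0.2,0.3,-0.6,14.9,0,0,0],[0.2,0.3,-0.6,14.9,0,0,0],[0.2,0.3,-0.6,14.9,0,0,0],[0.2,0,0,7.5,0,0,0],[0.2,0,0,7.5,0,0,0],[0.2,0,0,7.5,0,0,0],[0.2,0,0,7.5,0,0,0],[0.2,0,0,0,0,0,0],[0.2,0,0,0,0,0,0]]}}

```text
time: 14.8
position: [470.0, 61.5, 48.3]
orientation: [-0.001, 0.988, -0.0, 0.154]
force: [-0.3, -0.3, 0.2]
gripper_width: 34.2
```

Run:
```python
from h import *
from rig import cams
desc()
f=cams.grab_frame("wrist");crop(f["color"],(253,240),140,"pics/w12c.png",5.5)
```

```text
t 14.8 p [470.   61.5  48.3] heading(y-90) 0.1 lean 17.7 yz -0.001 w 34.2 F [-0.3 -0.3  0.2] q [-0.15 -0.    2.26  0.08  0.58 -1.79]
pics/w12c.png origin 183 187 scale 5.5
```

View pics/w12c.png

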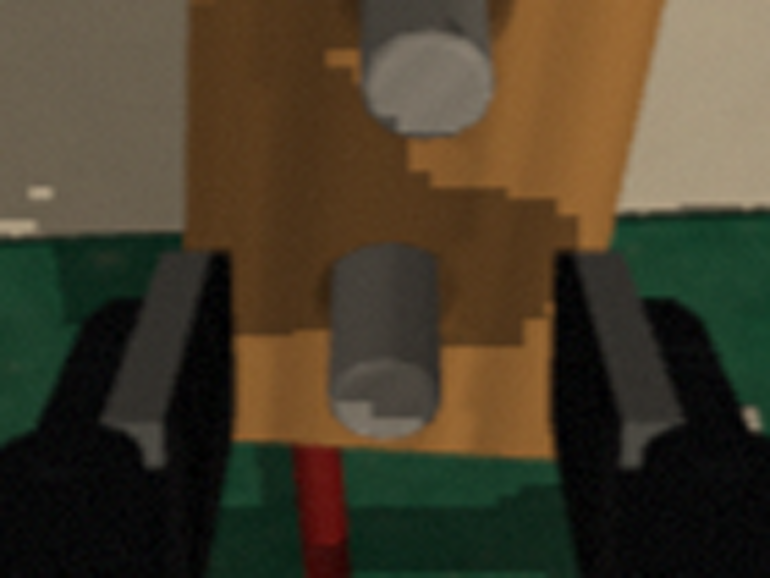

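Emit:
{"api": "drive_tool", "payload": {"plan": [[0.9,0,0,0,0,0,0],[0.9,0,0,0,0,0,0],[0.9,0,0,0,0,0,0],[0.9,0,0,0,0,0,0],[0.9,0,0,0,0,0,0],[0.9,0,0,0,0,0,0]], "newtons": 30}}

```text
time: 15.35
position: [470.5, 61.4, 49.0]
orientation: [-0.001, 0.988, -0.0, 0.155]
force: [-0.4, 0.4, 3.7]
gripper_width: 8.8
```

Run:
```python
from h import *
from rig import cams
desc()
f=cams.grab_frame("wrist");crop(f["color"],(253,240),140,"pics/w13c.png",5.5)
p,Rm,o=cur();print("up in tool",Rm.T@[0,0,1])
```

```text
t 15.35 p [470.5  61.4  49. ] heading(y-90) 0.1 lean 17.8 yz -0.001 w 8.8 F [-0.4  0.4  3.7] q [-0.15 -0.01  2.26  0.08  0.58 -1.79]
pics/w13c.png origin 183 187 scale 5.5
up in tool [-3.05460457e-01 -8.16523491e-04 -9.52204412e-01]
```

View pics/w13c.png

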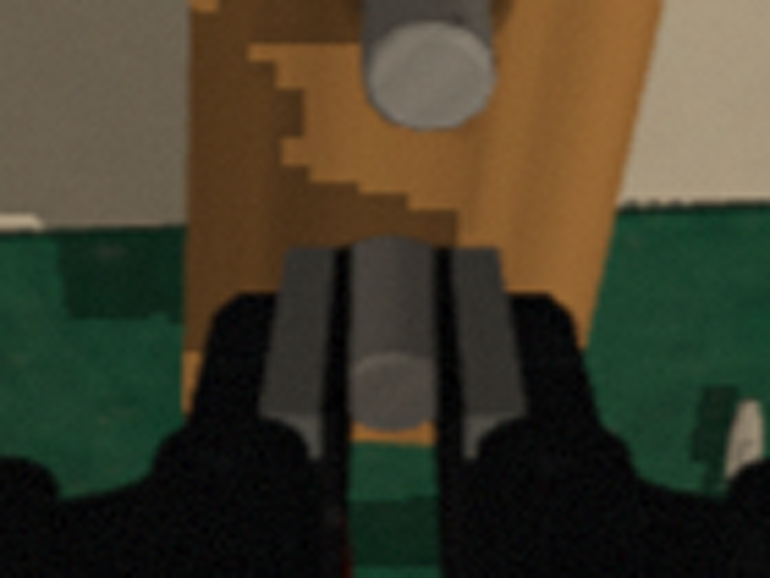

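Emit:
{"api": "drive_tool", "payload": {"plan": [[0.9,-1.5,0,-4.8,0,0,0],[0.9,-1.5,0,-4.8,0,0,0],[0.9,-1.5,0,-4.8,0,0,0],[0.9,-3,0,-9.5,0,0,0],[0.9,-4.6,0,-14.3,0,0,0],[0.9,-4.6,0,-14.3,0,0,0],[0.9,-4.6,0,-14.3,0,0,0],[0.9,-4.6,0,-14.3,0,0,0]]}}

```text
time: 16.07
position: [469.8, 61.5, 134.7]
orientation: [-0.001, 0.988, -0.0, 0.154]
force: [0.2, -0.3, -0.1]
gripper_width: 8.8
```

Run:
```python
from h import *
from rig import cams
desc()
f=cams.grab_frame("wrist");crop(f["color"],(253,240),140,"pics/w14c.png",5.5);np.savez("w14.npz",**f)
# pan hung fit from wrist10
w=load("wrist10.npz");crop(w["color"],(254,200),110,"pics/w10c.png",7)
```

```text
t 16.07 p [469.8  61.5 134.7] heading(y-90) 0.1 lean 17.7 yz -0.001 w 8.8 F [ 0.2 -0.3 -0.1] q [-0.15 -0.2   2.22  0.06  0.81 -1.76]
pics/w14c.png origin 183 187 scale 5.5
pics/w10c.png origin 199 158 scale 7
```

View pics/w14c.png

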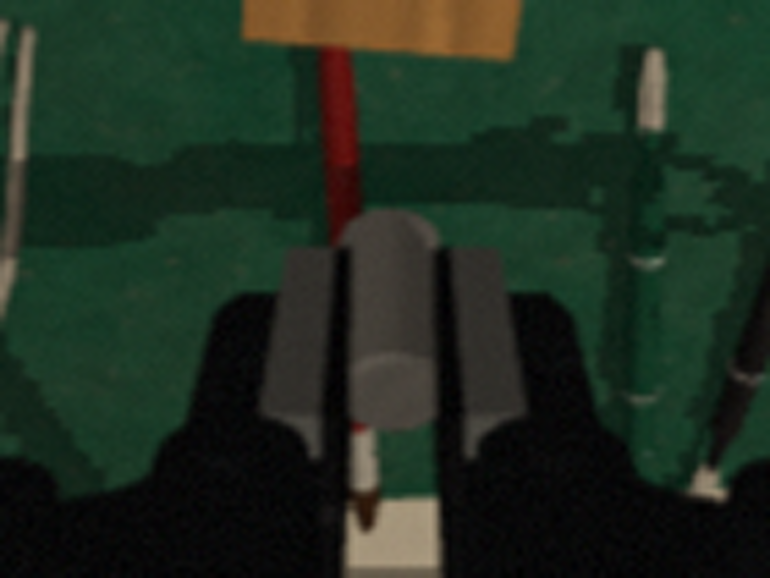

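View pics/w10c.png

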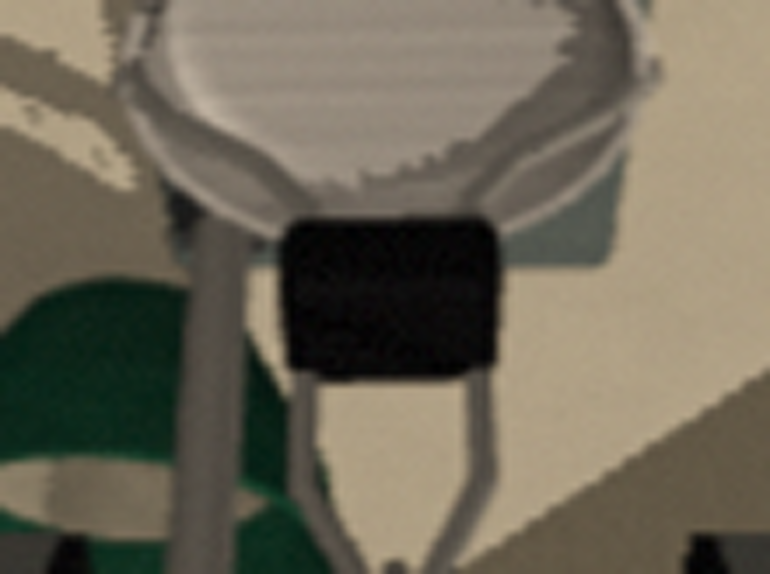

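Run:
```python
from h import *
w=load("wrist10.npz")
P=[(0,-40,15),(0,40,15),(0,-12,88),(0,12,88),(0,-12,72),(0,12,72)]
U=np.array([(127,85),(652,75),(301,490),(487,478),(305,378),(480,372)])/7+[199,158]
for z in (76,80.7,84):
    x,r=fit([(w,P,U)],[546,304,36],z);print(z,np.round(x,1),np.abs(r).mean().round(2),np.round(r,1).tolist())
```

```text
76 [554.3 311.5  38.2] 1.12 [[2.7, 0.9], [-1.8, 0.8], [0.7, -2.7], [-1.0, -1.4], [0.6, -0.3], [-0.5, 0.1]]
80.7 [549.5 307.9  38.1] 0.61 [[1.8, 0.2], [-0.9, 0.1], [0.3, -1.8], [-0.6, -0.5], [0.2, 0.1], [-0.1, 0.6]]
84 [546.2 305.4  38.2] 0.44 [[1.1, -0.2], [-0.3, -0.5], [-0.0, -1.1], [-0.4, 0.1], [-0.1, 0.5], [0.1, 0.9]]
```

```bash
cat > place.py <<'E'
from h import *
def plan(L,loc,pan=(547,306,82),yaw=37.5,g=None):
    p0=np.array(g["p"]);R0=Rt(g["h"],g["L"]);b=R0.T@(np.array(g["bot"])-p0);u=R0.T@[0,0,1]
    Rg=Rt(yaw,L);Rz=R.from_euler('z',yaw,degrees=True).as_matrix()
    B=np.array(pan)+Rz@np.array(loc);p=B-Rg@b
    def l(x): return Rz.T@(p+Rg@np.array(x)-np.array(pan))
    print("tcp",p.round(1));print("slug up dir",(Rz.T@Rg@u).round(2))
    for n,x in dict(lowc=(11,0,22),lowc2=(-11,0,22),slugbot=b,body=(-38,0,-51),body42=(-42.5,0,-51),tcp=(0,0,0),padtop=(-11,0,0)).items(): print(n,l(x).round(1))
    return p,Rg
E
python3 - <<'E'
from place import *
g=dict(p=[470.5,61.4,49],h=0.1,L=17.75,bot=[476.4,61.7,14])
for L in (30,33,35):
    p,Rg=plan(L,(-18,3,3+3),g=g)
pc,Rc,o=cur()
pre=p+[0,0,70]-100*np.array([np.cos(np.radians(37.5)),np.sin(np.radians(37.5)),0]);
print(pre);go(pre,Rg,12)
E
```

```text
tcp [520.6 289.2 121. ]
slug up dir [-0.21  0.    0.98]
lowc [-29.7   2.7  14.4]
lowc2 [-10.7   2.7  25.4]
slugbot [-18.   3.   6.]
body [-23.8   2.7 102.1]
body42 [-19.9   2.7 104.4]
tcp [-31.2   2.7  39. ]
padtop [-21.7   2.7  44.5]
tcp [519.2 288.1 120.2]
slug up dir [-0.26 -0.    0.96]
lowc [-30.1   2.7  13.8]
lowc2 [-11.7   2.7  25.8]
slugbot [-18.   3.   6.]
body [-28.8   2.7 101.7]
body42 [-25.    2.7 104.1]
tcp [-32.9   2.7  38.2]
padtop [-23.7   2.7  44.2]
tcp [518.4 287.4 119.7]
slug up dir [-0.3   0.    0.96]
lowc [-30.4   2.7  13.3]
lowc2 [-12.4   2.7  26. ]
slugbot [-18.   3.   6.]
body [-32.1   2.7 101.2]
body42 [-28.5   2.7 103.8]
tcp [-34.    2.7  37.7]
padtop [-25.    2.7  44. ]
[439.02956965 226.56763062 189.67595016]
n 12 row [-3.1, 14.4, -3.0] [-1.4, -1.36, -2.8]
```

Run:
```python
from place import *
g=dict(p=[470.5,61.4,49],h=0.1,L=17.75,bot=[476.4,61.7,14])
p,Rg=plan(32,(-18,3,3+3),g=g)
pre=p-90*Rg[:,2];print(pre);go(pre,Rg,13);go(p,Rg,9,pre,Rg)
```

```text
tcp [519.7 288.5 120.5]
slug up dir [-0.25  0.    0.97]
lowc [-30.    2.7  14. ]
lowc2 [-11.3   2.7  25.6]
slugbot [-18.   3.   6.]
body [-27.1   2.7 101.9]
body42 [-23.3   2.7 104.2]
tcp [-32.3   2.7  38.5]
padtop [-23.    2.7  44.3]
[481.86033967 259.43283637 196.79497939]
n 13 row [-6.7, 14.7, -1.7] [-1.23, -1.04, -2.61]
n 9 row [0.0, 0.0, 10.0] [0.0, -0.0, -0.0]
```

Emit:
{"api": "drive_tool", "payload": {"plan": [[0.9,-6.7,14.7,-1.7,-1.23,-1.04,-2.61],[0.9,-6.7,14.7,-1.7,-1.23,-1.04,-2.61],[0.9,-6.7,14.7,-1.7,-1.23,-1.04,-2.61],[0.9,-6.7,14.7,-1.7,-1.23,-1.04,-2.61],[0.9,-6.7,14.7,-1.7,-1.23,-1.04,-2.61],[0.9,-6.7,14.7,-1.7,-1.23,-1.04,-2.61],[0.9,-6.7,14.7,-1.7,-1.23,-1.04,-2.61],[0.9,-6.7,14.7,-1.7,-1.23,-1.04,-2.61],[0.9,-6.7,14.7,-1.7,-1.23,-1.04,-2.61],[0.9,-6.7,14.7,-1.7,-1.23,-1.04,-2.61],[0.9,-6.7,14.7,-1.7,-1.23,-1.04,-2.61],[0.9,-6.7,14.7,-1.7,-1.23,-1.04,-2.61],[0.9,-6.7,14.7,-1.7,-1.23,-1.04,-2.61],[0.9,0,0,0,0,0,0],[0.9,0,0,0,0,0,0]]}}

```text
time: 17.37
position: [480.2, 259.7, 192.0]
orientation: [-0.308, 0.911, 0.09, 0.259]
force: [0.7, -0.2, -0.7]
gripper_width: 8.9
```

Run:
```python
from place import *
from rig import cams
desc()
f=cams.grab_frame("wrist");cv2.imwrite("pics/w15.png",f["color"]);np.savez("w15.npz",**f);crop(f["color"],(254,220),150,"pics/w15c.png",5.3)
```

```text
t 17.37 p [480.2 259.7 192. ] heading(y-90) 37.5 lean 31.8 yz 0.005 w 8.9 F [ 0.7 -0.2 -0.7] q [ 0.13 -0.21  2.17  0.41  0.73 -2.34]
pics/w15c.png origin 179 163 scale 5.3
```

View pics/w15c.png

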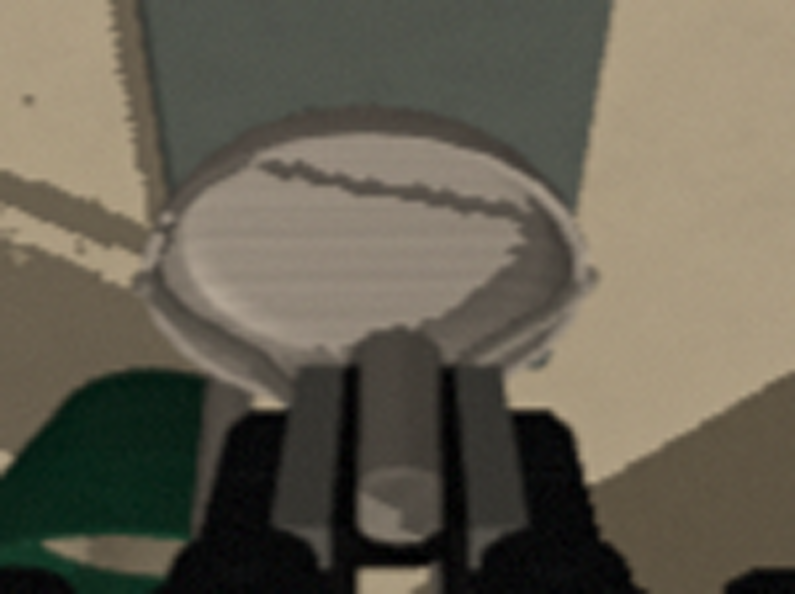

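Run:
```python
from place import *
w=load("w15.npz")
# pan rim ellipse: left/right attach, front rim top(-42,0,15), 
P=[(0,-42,15),(0,42,15),(-42,0,15)]
U=np.array([(148,282),(590,274),(365,108)])/5.3+[179,163]
for z in (80,82,84):
    x,r=fit([(w,P,U)],[547,306,37],z);print(z,np.round(x,1),np.round(r,1).tolist())
g=dict(p=[470.5,61.4,49],h=0.1,L=17.75,bot=[476.4,61.7,14])
p,Rg=plan(32,(-18,3,6),g=g)
go(p,Rg,9)
```

```text
80 [548.3 306.9  38. ] [[-0.4, -1.0], [0.9, -0.3], [-0.2, 2.1]]
82 [546.2 305.6  38.2] [[-0.8, -0.8], [1.5, -0.2], [-0.2, 1.8]]
84 [544.1 304.3  38.4] [[-1.1, -0.6], [2.3, -0.2], [-0.2, 1.5]]
tcp [519.7 288.5 120.5]
slug up dir [-0.25  0.    0.97]
lowc [-30.    2.7  14. ]
lowc2 [-11.3   2.7  25.6]
slugbot [-18.   3.   6.]
body [-27.1   2.7 101.9]
body42 [-23.3   2.7 104.2]
tcp [-32.3   2.7  38.5]
padtop [-23.    2.7  44.3]
n 9 row [-0.4, -0.1, 9.6] [0.02, -0.03, -0.02]
```

Emit:
{"api": "drive_tool", "payload": {"plan": [[0.9,-0.4,-0.1,9.6,0,0,0],[0.9,-0.4,-0.1,9.6,0,0,0],[0.9,-0.4,-0.1,9.6,0,0,0],[0.9,-0.4,-0.1,9.6,0,0,0],[0.9,-0.4,-0.1,9.6,0,0,0],[0.9,-0.4,-0.1,9.6,0,0,0],[0.9,-0.4,-0.1,9.6,0,0,0],[0.9,-0.4,-0.1,7.6,0,0,0],[0.9,-0.4,-0.1,5.6,0,0,0],[0.9,0,0,4,0,0,0],[0.9,0,0,0,0,0,0],[0.9,0,0,0,0,0,0]]}}

```text
time: 18.42
position: [518.6, 288.1, 122.4]
orientation: [-0.308, 0.911, 0.09, 0.259]
force: [-0.6, -0.3, -0.0]
gripper_width: 8.9
```

Run:
```python
from place import *
from rig import cams
desc()
f=cams.grab_frame("wrist");cv2.imwrite("pics/w16.png",f["color"]);np.savez("w16.npz",**f);crop(f["color"],(254,220),150,"pics/w16c.png",5.3)
```

```text
t 18.42 p [518.6 288.1 122.4] heading(y-90) 37.5 lean 31.8 yz 0.005 w 8.9 F [-0.6 -0.3 -0. ] q [ 0.18  0.05  2.09  0.48  0.55 -2.4 ]
pics/w16c.png origin 179 163 scale 5.3
```

View pics/w16c.png

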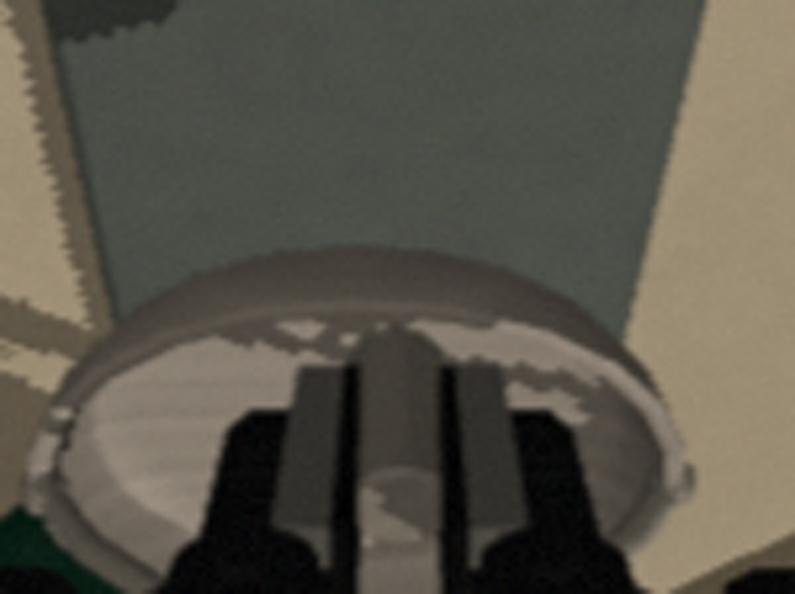

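Emit:
{"api": "drive_tool", "payload": {"plan": [[0.9,0.4,0,2.5,0,0,0],[0.9,0.4,0,2.5,0,0,0],[0.9,0.4,0,2.5,0,0,0],[0.9,1.1,0,1.7,0,0,0],[0.9,1.1,0,1.7,0,0,0],[0.9,0,0,0,0,0,0],[0.9,0,0,0,0,0,0]]}}

```text
time: 19.05
position: [520.6, 290.0, 111.1]
orientation: [-0.308, 0.911, 0.09, 0.259]
force: [-0.2, 0.1, -0.4]
gripper_width: 8.7
```

Run:
```python
from place import *
from rig import cams
desc()
f=cams.grab_frame("wrist");cv2.imwrite("pics/w17.png",f["color"]);np.savez("w17.npz",**f);crop(f["color"],(254,220),150,"pics/w17c.png",5.3)
f=cams.grab_frame("scene");cv2.imwrite("pics/s17.png",f["color"]);crop(f["color"],(220,170),100,"pics/s17c.png",8)
```

```text
t 19.05 p [520.6 290.  111.1] heading(y-90) 37.5 lean 31.8 yz 0.005 w 8.7 F [-0.2  0.1 -0.4] q [ 0.19  0.08  2.09  0.5   0.53 -2.42]
pics/w17c.png origin 179 163 scale 5.3
pics/s17c.png origin 170 132 scale 8
```

View pics/w17c.png

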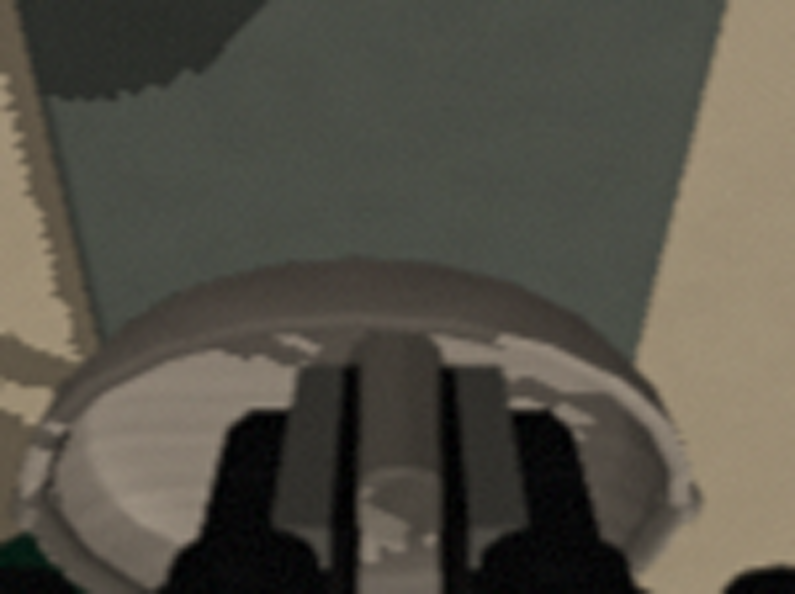

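View pics/s17c.png

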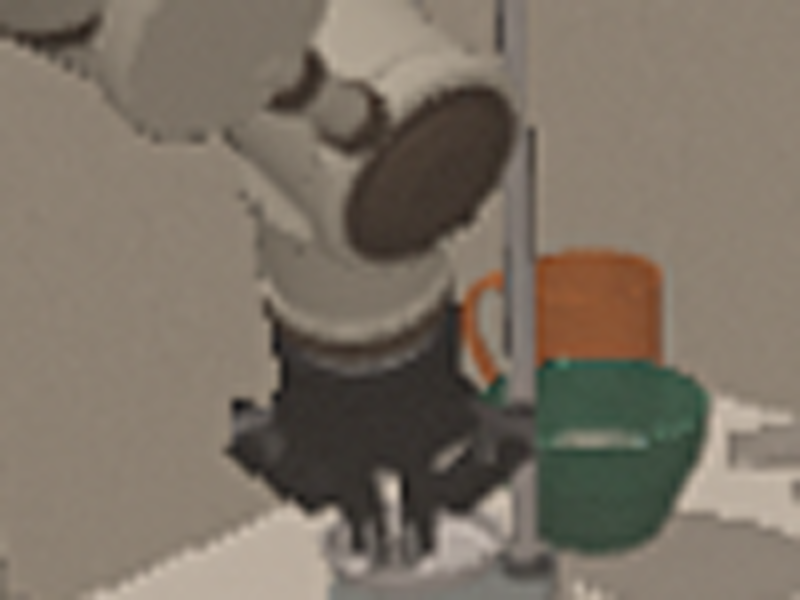

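Emit:
{"api": "drive_tool", "payload": {"plan": [[0.6,0,0,0,0,0,0],[0.5,0,0,0,0,0,0],[0.5,0,0,0,0,0,0],[0.5,0,0,0,0,0,0],[0.5,0,0,0,0,0,0]]}}

```text
time: 19.57
position: [520.8, 290.0, 111.4]
orientation: [-0.308, 0.911, 0.09, 0.259]
force: [0.2, 0.1, -0.4]
gripper_width: 21.5
```

Run:
```python
from place import *
from rig import cams
desc()
f=cams.grab_frame("wrist");cv2.imwrite("pics/w18.png",f["color"]);np.savez("w18.npz",**f);crop(f["color"],(254,220),150,"pics/w18c.png",5.3)
```

```text
t 19.57 p [520.8 290.  111.4] heading(y-90) 37.5 lean 31.8 yz 0.005 w 21.5 F [ 0.2  0.1 -0.4] q [ 0.19  0.08  2.09  0.5   0.53 -2.42]
pics/w18c.png origin 179 163 scale 5.3
```

View pics/w18c.png

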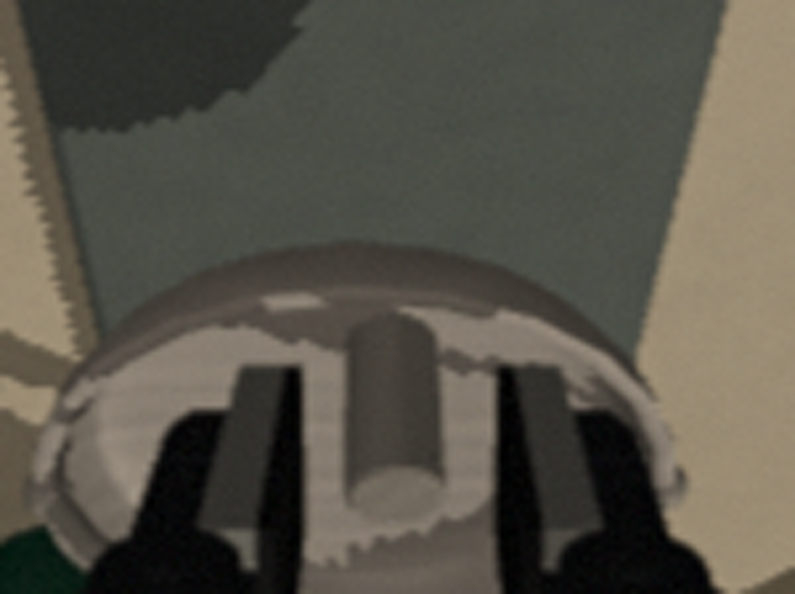

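Emit:
{"api": "drive_tool", "payload": {"plan": [[0.5,0,0,-6,0,0,0],[0.5,0,0,-12,0,0,0],[0.5,0,0,-12,0,0,0],[0.5,0,0,-12,0,0,0],[0.5,0,0,-12,0,0,0],[0.5,0,0,-12,0,0,0],[0.5,0,0,-12,0,0,0],[0.5,0,0,-12,0,0,0],[0.5,0,0,-12,0,0,0],[0.5,0,0,-12,0,0,0]]}}

```text
time: 20.45
position: [472.9, 252.8, 209.0]
orientation: [-0.308, 0.911, 0.09, 0.259]
force: [0.4, 0.4, -0.2]
gripper_width: 21.6
```

Run:
```python
from place import *
from rig import cams
desc()
f=cams.grab_frame("wrist");cv2.imwrite("pics/w19.png",f["color"]);np.savez("w19.npz",**f)
Rg=Rt(5,20);go([430,90,190],Rg,11)
```

```text
t 20.45 p [472.9 252.8 209. ] heading(y-90) 37.5 lean 31.8 yz 0.005 w 21.6 F [ 0.4  0.4 -0.2] q [ 0.11 -0.27  2.18  0.4   0.78 -2.33]
n 11 row [9.3, -12.3, -2.6] [1.31, 1.06, 2.65]
```

View pics/w19.png

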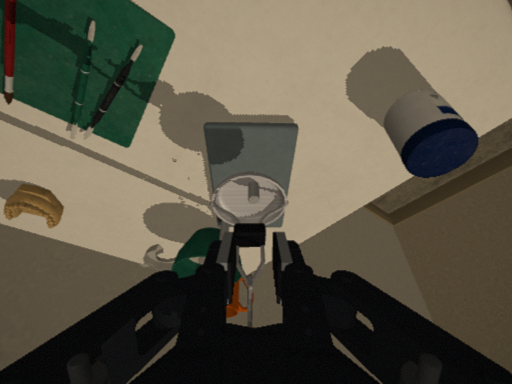

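Emit:
{"api": "drive_tool", "payload": {"plan": [[0.2,9.3,-14.3,-1,1.31,1.06,2.65],[0.2,9.3,-14.3,-1,1.31,1.06,2.65],[0.2,9.3,-14.3,-1,1.31,1.06,2.65],[0.2,9.3,-14.3,-1,1.31,1.06,2.65],[0.2,9.3,-14.3,-1,1.31,1.06,2.65],[0.2,9.3,-14.3,-1,1.31,1.06,2.65],[0.2,9.3,-14.3,-1,1.31,1.06,2.65],[0.2,9.3,-14.3,-1,1.31,1.06,2.65],[0.2,9.3,-14.3,-1,1.31,1.06,2.65],[0.2,9.3,-14.3,-1,1.31,1.06,2.65],[0.2,9.3,-14.3,-1,1.31,1.06,2.65],[0.2,0,0,0,0,0,0],[0.2,0,0,0,0,0,0],[0.2,0,0,0,0,0,0],[0.2,0,0,0,0,0,0],[0.2,0,0,0,0,0,0]]}}

```text
time: 21.83
position: [445.4, 74.4, 171.0]
orientation: [-0.044, 0.984, 0.008, 0.172]
force: [-0.8, -0.4, -0.5]
gripper_width: 34.3
```

Run:
```python
from place import *
from rig import cams
desc()
for i in range(2):
    f=cams.grab_frame("scene");np.savez(f"scene20_{i}.npz",**f)
crop(f["color"],(217,147),40,"pics/s20c.png",20);cv2.imwrite("pics/s20.png",f["color"])
f=load("scene11.npz");crop(f["color"],(217,147),40,"pics/s11d.png",20)
```

```text
t 21.83 p [445.4  74.4 171. ] heading(y-90) 5.1 lean 19.8 yz -0.0 w 34.3 F [-0.8 -0.4 -0.5] q [-0.16 -0.36  2.28  0.11  0.89 -1.87]
pics/s20c.png origin 197 132 scale 20
pics/s11d.png origin 197 132 scale 20
```

View pics/s20c.png

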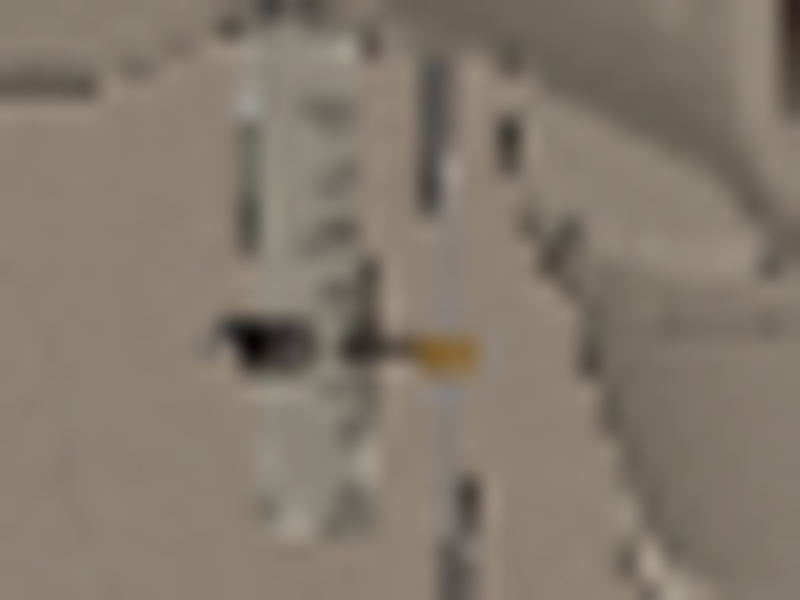

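View pics/s11d.png

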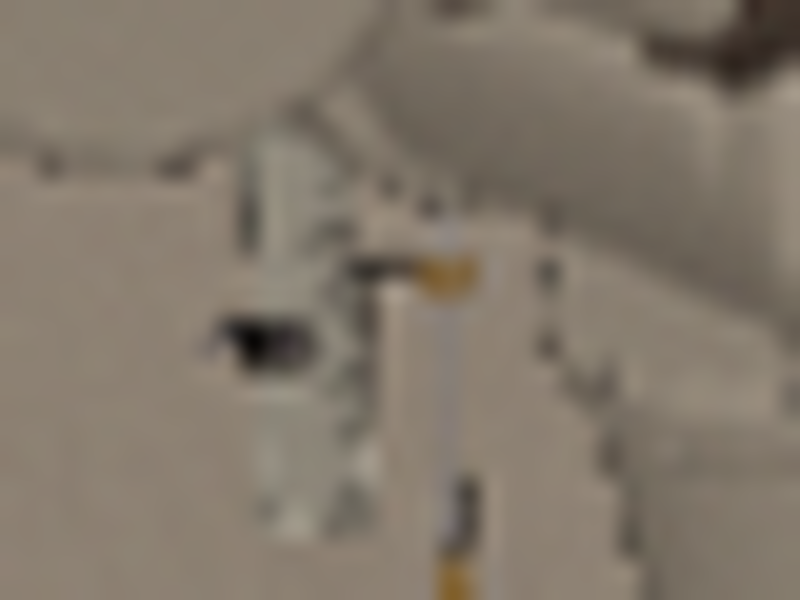

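View pics/s20.png

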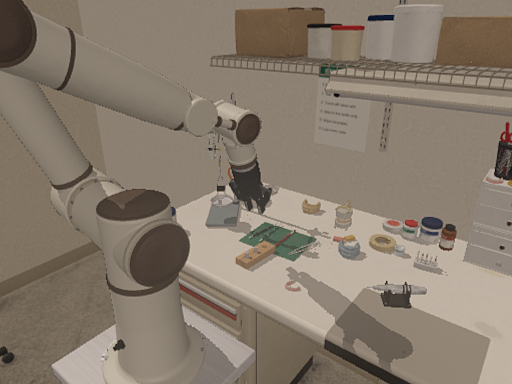

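Run:
```python
from place import *
s=load("scene20_1.npz")
h=36.3;Rz=R.from_euler('z',h,degrees=True).as_matrix();hk=np.array([546,304,0.])
for P in [(0,18.5,274),(0,20.5,274),(0,0,274),(-3,20.5,274),(0,18.5,315),(0,18.5,287.4)]: print(P,((proj(s,Rz@P+hk)[0]-[197,132])*20).round(1))
w=load("w19.npz")
for L in (55,60):
    Rg=Rt(h,L);P=Rz@[0,19,274]+hk
    p0=np.array([472.9,252.8,209.]);R0=Rt(37.5,31.8);E=w["extrinsics"]
    C=R0.T@(-E[:3,:3].T@E[:3,3]-p0);Rc=E[:3,:3]@R0   # cam axes in tool
    K=w["intrinsics"];d=np.linalg.inv(K)@[254,215,1];d=np.array([d[0],-d[1],-d[2]]);d/=np.linalg.norm(d)
    dw=Rg@Rc.T@d;cam=P-250*dw;tcp=cam-Rg@C;print(L,"dir",(Rz.T@dw).round(2),"tcp",tcp.round(0),"local",(Rz.T@(tcp-hk)).round(0))
    go(tcp,Rg,14)
```

```text
(0, 18.5, 274) [333. 340.]
(0, 20.5, 274) [321.2 339.9]
(0, 0, 274) [443.  340.6]
(-3, 20.5, 274) [318.9 345.3]
(0, 18.5, 315) [321.8 102.3]
(0, 18.5, 287.4) [329.4 263. ]
55 dir [ 0.97  0.   -0.24] tcp [453. 258. 327.] local [-102.   18.  327.]
n 14 row [-10.6, 13.0, -5.9] [-1.38, -2.45, -1.8]
60 dir [ 0.99  0.   -0.16] tcp [450. 256. 318.] local [-106.   18.  318.]
n 14 row [-10.2, 12.9, -5.1] [-1.46, -2.8, -1.75]
```

Emit:
{"api": "drive_tool", "payload": {"plan": [[0.2,-10.6,13,-5.9,-1.38,-2.45,-1.8],[0.2,-10.6,13,-5.9,-1.38,-2.45,-1.8],[0.2,-10.6,13,-5.9,-1.38,-2.45,-1.8],[0.2,-10.6,13,-5.9,-1.38,-2.45,-1.8],[0.2,-10.6,13,-5.9,-1.38,-2.45,-1.8],[0.2,-10.6,13,-5.9,-1.38,-2.45,-1.8],[0.2,-10.6,13,-5.9,-1.38,-2.45,-1.8],[0.2,-10.6,13,-5.9,-1.38,-2.45,-1.8],[0.2,-10.6,13,-5.9,-1.38,-2.45,-1.8],[0.2,-10.6,13,-5.9,-1.38,-2.45,-1.8],[0.2,-10.6,13,-5.9,-1.38,-2.45,-1.8],[0.2,-10.6,13,-5.9,-1.38,-2.45,-1.8],[0.2,-10.6,13,-5.9,-1.38,-2.45,-1.8],[0.2,-10.6,13,-5.9,-1.38,-2.45,-1.8],[0.2,0,0,0,0,0,0],[0.2,0,0,0,0,0,0]]}}

```text
time: 23.27
position: [453.4, 258.3, 327.7]
orientation: [-0.276, 0.843, 0.144, 0.438]
force: [0.4, -0.0, -0.2]
gripper_width: 34.3
```

Run:
```python
from place import *
from rig import cams
desc()
f=cams.grab_frame("wrist");cv2.imwrite("pics/w21.png",f["color"]);np.savez("w21.npz",**f)
h=36.3;Rz=R.from_euler('z',h,degrees=True).as_matrix();hk=np.array([546,304,0.])
c=proj(f,Rz@[0,18.5,274]+hk)[0];print(c);crop(f["color"],c,60,"pics/w21c.png",13)
```

```text
t 23.27 p [453.4 258.3 327.7] heading(y-90) 36.3 lean 54.9 yz 0.0 w 34.3 F [ 0.4 -0.  -0.2] q [ 0.   -0.68  2.37  0.77  0.76 -2.58]
[253.84681666 214.69969803]
pics/w21c.png origin 223 192 scale 13
```

View pics/w21.png

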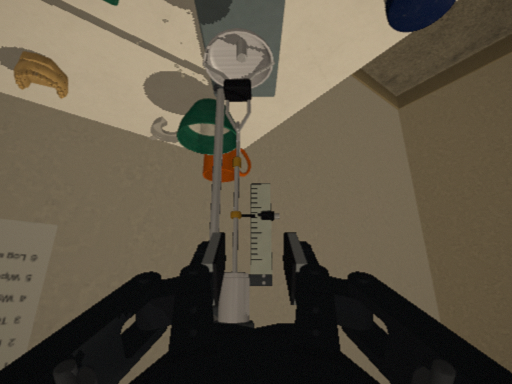

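View pics/w21c.png

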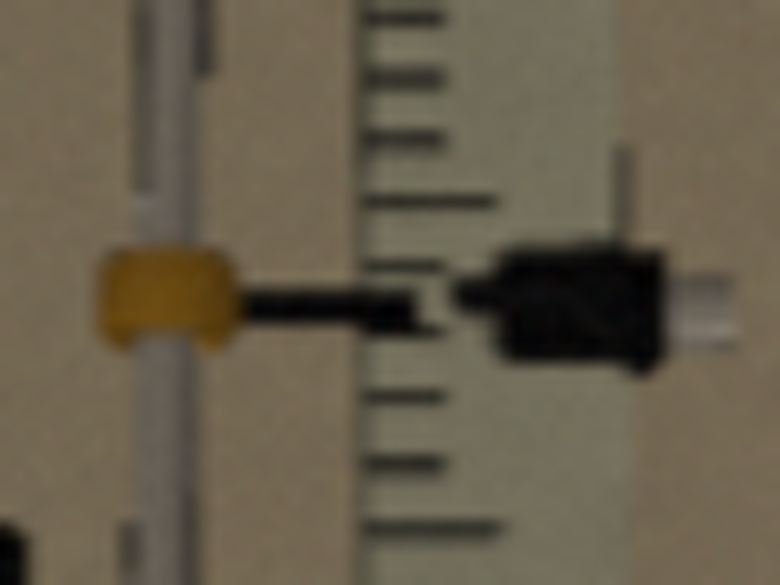

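```bash
cat > view.py <<'E'
from place import *
def view(L,D,row,z=274,col=254,n=6,yl=19):
    w=load("w19.npz");h=36.3;Rz=R.from_euler('z',h,degrees=True).as_matrix();hk=np.array([546,304,0.])
    Rg=Rt(h,L);P=Rz@[0,yl,z]+hk
    p0=np.array([472.9,252.8,209.]);R0=Rt(37.5,31.8);E=w["extrinsics"]
    C=R0.T@(-E[:3,:3].T@E[:3,3]-p0);Rc=E[:3,:3]@R0
    K=w["intrinsics"];d=np.linalg.inv(K)@[col,row,1];d=np.array([d[0],-d[1],-d[2]]);d/=np.linalg.norm(d)
    dw=Rg@Rc.T@d;cam=P-D*dw;tcp=cam-Rg@C
    print(L,"dir",(Rz.T@dw).round(3),"tcp",tcp.round(0),"tcp local",(Rz.T@(tcp-hk)).round(0),"tips local",(Rz.T@(tcp+22*Rg[:,2]-hk)).round(0));go(tcp,Rg,n)
E
python3 - <<'E'
from view import *
for L,D,r in ((68,220,215),(66,220,225),(66,200,225)): view(L,D,r)
E
```

```text
68 dir [ 1.     0.002 -0.02 ] tcp [470. 271. 302.] tcp local [-81.  18. 302.] tips local [-61.  18. 294.]
n 6 row [1.9, 0.1, 5.1] [-0.01, -2.19, -0.01]
66 dir [ 1.     0.002 -0.018] tcp [471. 271. 297.] tcp local [-80.  18. 297.] tips local [-60.  18. 288.]
n 6 row [2.6, 0.1, 5.7] [-0.01, -1.85, -0.01]
66 dir [ 1.     0.002 -0.018] tcp [487. 283. 296.] tcp local [-60.  18. 296.] tips local [-40.  18. 287.]
n 6 row [0.9, 0.1, 8.6] [-0.01, -1.85, -0.01]
```

Emit:
{"api": "drive_tool", "payload": {"plan": [[0.2,2.6,0.1,5.7,0,-1.85,0],[0.2,2.6,0.1,5.7,0,-1.85,0],[0.2,2.6,0.1,5.7,0,-1.85,0],[0.2,2.6,0.1,5.7,0,-1.85,0],[0.2,2.6,0.1,5.7,0,-1.85,0],[0.2,2.6,0.1,5.7,0,-1.85,0],[0.2,0,0,0,0,0,0],[0.2,0,0,0,0,0,0]]}}

```text
time: 23.98
position: [464.8, 272.5, 303.9]
orientation: [-0.259, 0.801, 0.168, 0.513]
force: [-0.0, -0.1, -0.3]
gripper_width: 34.2
```

Run:
```python
from place import *
from rig import cams
desc()
f=cams.grab_frame("wrist");cv2.imwrite("pics/w22.png",f["color"]);np.savez("w22.npz",**f)
h=36.3;Rz=R.from_euler('z',h,degrees=True).as_matrix();hk=np.array([546,304,0.])
E=f["extrinsics"];print("cam local",Rz.T@(-E[:3,:3].T@E[:3,3]-hk))
c=proj(f,Rz@[0,18.5,274]+hk)[0];print(c);crop(f["color"],c,60,"pics/w22c.png",13)
```

```text
t 23.98 p [464.8 272.5 303.9] heading(y-90) 36.0 lean 65.3 yz 0.003 w 34.2 F [-0.  -0.1 -0.3] q [ 0.   -0.64  2.48  1.2   0.61 -2.99]
cam local [-224.37500963   24.32391533  286.54996506]
[248.67338281 218.12693807]
pics/w22c.png origin 218 195 scale 13
```

View pics/w22c.png

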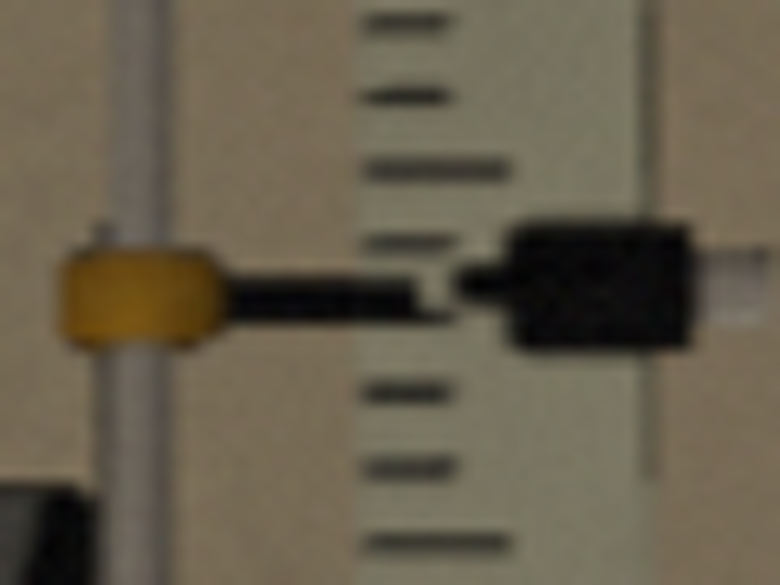

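Run:
```python
from h import *
from rig import cams
f2=cams.grab_frame("wrist");np.savez("w23.npz",**f2)
for nm,o in (("w21.npz",(223,192)),("w22.npz",(218,195)),("w23.npz",(218,195))):
    g=cv2.cvtColor(load(nm)["color"],cv2.COLOR_BGR2GRAY).astype(float)
    print(nm)
    for lab,x0,x1 in (("bar off strip",o[0]+19,o[0]+26),("bar end",o[0]+29,o[0]+31),("tip",o[0]+36,o[0]+38),("body",o[0]+41,o[0]+50)):
        r=slice(o[1]+14,o[1]+32);col=g[r,x0:x1].mean(1);bg=np.median(np.r_[col[:4],col[-3:]])
        w=np.clip(bg-col-0.25*(bg-col.min()),0,None);print(lab,round((w*np.arange(r.start,r.stop)).sum()/w.sum(),2),col.round(0).astype(int).tolist())
```

```text
w21.npz
bar off strip 215.12 [104, 105, 104, 104, 104, 105, 105, 104, 43, 9, 23, 93, 105, 105, 105, 106, 106, 106]
bar end 215.18 [104, 49, 96, 110, 110, 106, 52, 94, 46, 8, 6, 22, 99, 110, 110, 106, 50, 95]
tip 213.31 [106, 52, 98, 111, 111, 102, 94, 39, 14, 18, 62, 90, 95, 106, 109, 109, 110, 108]
body 215.05 [102, 102, 102, 101, 78, 30, 8, 8, 10, 9, 10, 9, 8, 21, 84, 107, 109, 109]
w22.npz
bar off strip 217.63 [107, 107, 107, 107, 107, 109, 107, 44, 12, 10, 23, 98, 109, 108, 107, 108, 107, 108]
bar end 218.5 [104, 114, 116, 112, 60, 80, 108, 56, 18, 8, 26, 104, 117, 118, 116, 72, 46, 104]
tip 216.42 [107, 116, 115, 114, 116, 113, 50, 10, 16, 60, 106, 115, 115, 116, 114, 116, 114, 116]
body 216.64 [113, 112, 88, 33, 11, 11, 9, 11, 13, 12, 13, 11, 19, 78, 111, 114, 114, 114]
w23.npz
bar off strip 216.62 [107, 107, 107, 108, 109, 107, 44, 11, 8, 25, 97, 109, 109, 107, 108, 108, 107, 108]
bar end 216.8 [114, 116, 112, 58, 58, 105, 70, 25, 10, 26, 104, 117, 117, 116, 92, 54, 100, 114]
tip 215.59 [117, 116, 116, 115, 114, 59, 19, 11, 49, 104, 113, 116, 116, 116, 115, 115, 115, 116]
body 215.72 [114, 113, 48, 12, 10, 8, 10, 11, 12, 12, 12, 20, 78, 112, 117, 116, 117, 116]
```

Run:
```python
from place import *
desc()
Rg=Rt(0,18);g=np.array([436.8,65.6,31])
t=g-Rg[:,2]*18.9;pre=t-Rg[:,2]*70
A=np.array([453,258,320.]);RA=Rt(30,45);go(A,RA,5);go(pre,Rg,18,A,RA);print(pre,t)
```

```text
t 24.08 p [465.1 272.5 304.9] heading(y-90) 35.9 lean 65.4 yz 0.002 w 34.2 F [ 0.6 -0.5  0.3] q [ 0.   -0.64  2.48  1.2   0.61 -2.99]
n 5 row [-0.6, -1.1, -4.7] [1.0, 4.08, 0.66]
n 18 row [10.5, -10.2, 6.7] [0.88, 1.47, 1.43]
[409.3283892  65.6       115.5489243] [430.95957881  65.6         48.97496816]
```

Emit:
{"api": "drive_tool", "payload": {"plan": [[0.2,-0.6,-1.1,-4.7,1,4.08,0.66],[0.2,-0.6,-1.1,-4.7,1,4.08,0.66],[0.2,-0.6,-1.1,-4.7,1,4.08,0.66],[0.2,-0.6,-1.1,-4.7,1,4.08,0.66],[0.2,-0.6,-1.1,-4.7,1,4.08,0.66],[0.2,0,0,0,0,0,0]]}}

```text
time: 24.58
position: [454.9, 259.2, 323.5]
orientation: [-0.241, 0.889, 0.101, 0.377]
force: [0.7, -0.1, 1.6]
gripper_width: 34.3
```

Emit:
{"api": "drive_tool", "payload": {"plan": [[0.2,10.5,-10.2,6.7,0.88,1.47,1.43],[0.2,10.5,-10.2,6.7,0.88,1.47,1.43],[0.2,10.5,-10.2,6.7,0.88,1.47,1.43],[0.2,10.5,-10.2,6.7,0.88,1.47,1.43],[0.2,10.5,-10.2,6.7,0.88,1.47,1.43],[0.2,10.5,-10.2,6.7,0.88,1.47,1.43],[0.2,10.5,-10.2,6.7,0.88,1.47,1.43],[0.2,10.5,-10.2,6.7,0.88,1.47,1.43],[0.2,10.5,-10.2,6.7,0.88,1.47,1.43],[0.2,10.5,-10.2,6.7,0.88,1.47,1.43],[0.2,10.5,-10.2,6.7,0.88,1.47,1.43],[0.2,10.5,-10.2,6.7,0.88,1.47,1.43],[0.2,10.5,-10.2,6.7,0.88,1.47,1.43],[0.2,10.5,-10.2,6.7,0.88,1.47,1.43],[0.2,10.5,-10.2,6.7,0.88,1.47,1.43],[0.2,10.5,-10.2,6.7,0.88,1.47,1.43]]}}

```text
time: 25.92
position: [426.7, 87.9, 131.7]
orientation: [-0.028, 0.982, 0.015, 0.185]
force: [-0.1, 1.0, -0.1]
gripper_width: 34.4
```

Run:
```python
from place import *
from rig import cams
desc()
Rg=Rt(0,18);g=np.array([436.8,65.6,31])
t=g-Rg[:,2]*18.9;pre=t-Rg[:,2]*70
go(pre,Rg,4)
f=cams.grab_frame("scene");np.savez("s24.npz",**f);crop(f["color"],(217,147),40,"pics/s24c.png",20)
```

```text
t 25.92 p [426.7  87.9 131.7] heading(y-90) 3.5 lean 21.4 yz 0.018 w 34.4 F [-0.1  1.  -0.1] q [-0.14 -0.37  2.38  0.13  0.78 -1.84]
n 4 row [5.6, -5.4, 2.2] [0.54, 0.83, 0.73]
pics/s24c.png origin 197 132 scale 20
```

View pics/s24c.png

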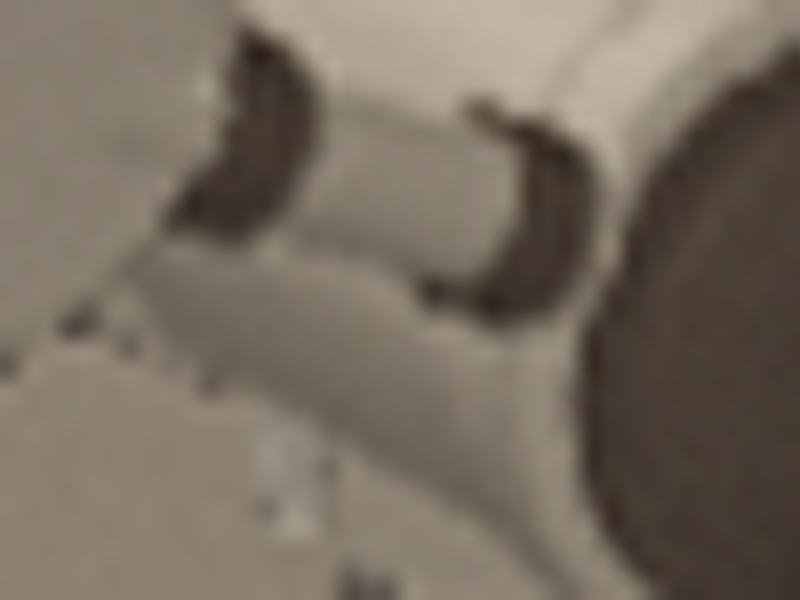

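Occluded here. On to the second slug.

Emit:
{"api": "drive_tool", "payload": {"plan": [[0.2,5.6,-5.4,2.2,0.54,0.83,0.73],[0.2,5.6,-5.4,2.2,0.54,0.83,0.73],[0.2,5.6,-5.4,2.2,0.54,0.83,0.73],[0.2,5.6,-5.4,2.2,0.54,0.83,0.73],[0.2,0,0,0,0,0,0],[0.2,0,0,0,0,0,0]]}}

```text
time: 26.47
position: [410.2, 66.7, 116.5]
orientation: [-0.001, 0.988, 0.0, 0.158]
force: [0.1, 0.1, 0.3]
gripper_width: 34.3
```

Run:
```python
from place import *
from rig import cams
desc()
f=cams.grab_frame("wrist");np.savez("w25.npz",**f)
print(proj(f,[[436.8,65.6,38]]))
crop(f["color"],(253,200),110,"pics/w25c.png",7)
Rg=Rt(0,18);g=np.array([436.8,65.6,31]);t=g-Rg[:,2]*18.9;go(t,Rg,8)
```

```text
t 26.47 p [410.2  66.7 116.5] heading(y-90) 0.2 lean 18.1 yz 0.0 w 34.3 F [0.1 0.1 0.3] q [-0.17 -0.37  2.4   0.08  0.8  -1.79]
[[251.71350088 212.74007716]]
pics/w25c.png origin 198 158 scale 7
n 8 row [0.2, -0.2, 8.8] [0.01, 0.02, 0.02]
```

View pics/w25c.png

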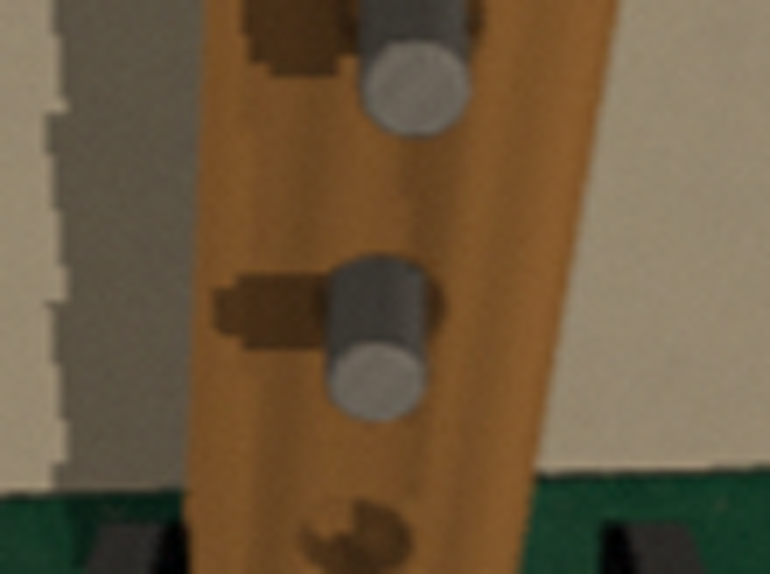

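Emit:
{"api": "drive_tool", "payload": {"plan": [[0.2,0.2,-0.2,8.8,0,0,0],[0.2,0.2,-0.2,8.8,0,0,0],[0.2,0.2,-0.2,8.8,0,0,0],[0.2,0.2,-0.2,8.8,0,0,0],[0.2,0.2,-0.2,8.8,0,0,0],[0.2,0.2,-0.2,8.8,0,0,0],[0.2,0.2,-0.2,8.8,0,0,0],[0.2,0.2,-0.2,8.3,0,0,0],[0.2,0,0,0,0,0,0],[0.2,0,0,0,0,0,0],[0.9,0,0,0,0,0,0],[0.9,0,0,0,0,0,0],[0.9,0,0,0,0,0,0],[0.9,0,0,0,0,0,0],[0.9,0,0,0,0,0,0],[0.9,0,0,0,0,0,0]], "newtons": 30}}

```text
time: 27.85
position: [431.0, 65.2, 50.2]
orientation: [-0.001, 0.987, 0.0, 0.158]
force: [-0.4, 0.5, 4.0]
gripper_width: 8.9
```

Run:
```python
from place import *
from rig import cams
desc()
f=cams.grab_frame("wrist");crop(f["color"],(253,240),140,"pics/w26c.png",5.5)
```

```text
t 27.85 p [431.   65.2  50.2] heading(y-90) 0.2 lean 18.2 yz 0.0 w 8.9 F [-0.4  0.5  4. ] q [-0.16 -0.13  2.37  0.09  0.58 -1.81]
pics/w26c.png origin 183 187 scale 5.5
```

View pics/w26c.png

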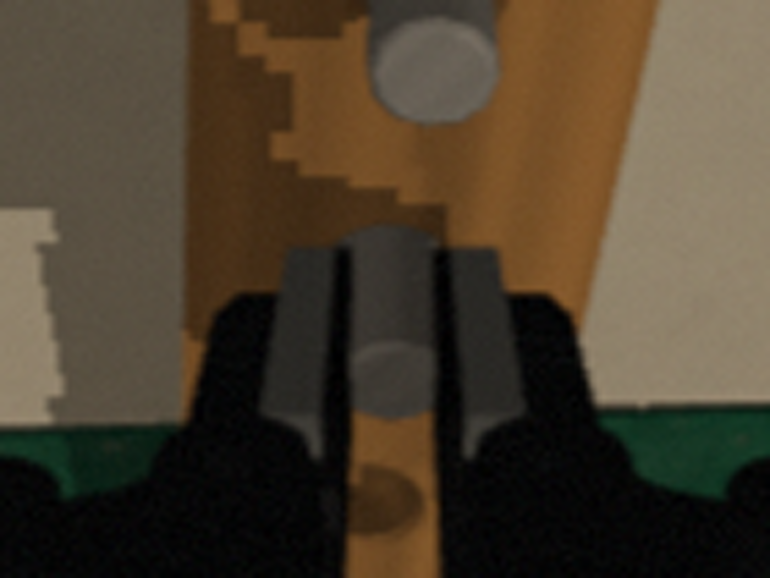

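Emit:
{"api": "drive_tool", "payload": {"plan": [[0.9,-1.5,0,-4.8,0,0,0],[0.9,-1.5,0,-4.8,0,0,0],[0.9,-1.5,0,-4.8,0,0,0],[0.9,-3,0,-9.5,0,0,0],[0.9,-4.6,0,-14.3,0,0,0],[0.9,-4.6,0,-14.3,0,0,0],[0.9,-4.6,0,-14.3,0,0,0],[0.9,-4.6,0,-14.3,0,0,0]]}}

```text
time: 28.57
position: [429.6, 65.2, 135.7]
orientation: [-0.001, 0.988, 0.0, 0.158]
force: [0.2, -0.4, -0.6]
gripper_width: 8.6
```

Run:
```python
from place import *
from rig import cams
desc()
f=cams.grab_frame("wrist");crop(f["color"],(253,240),140,"pics/w27c.png",5.5)
f=load("w19.npz");crop(f["color"],(252,205),90,"pics/w19c.png",8.5)
f=load("w21.npz");crop(f["color"],(238,75),100,"pics/w21d.png",8)
```

```text
t 28.57 p [429.6  65.2 135.7] heading(y-90) 0.2 lean 18.1 yz 0.0 w 8.6 F [ 0.2 -0.4 -0.6] q [-0.16 -0.34  2.33  0.07  0.84 -1.78]
pics/w27c.png origin 183 187 scale 5.5
pics/w19c.png origin 207 171 scale 8.5
pics/w21d.png origin 188 37 scale 8
```

View pics/w27c.png

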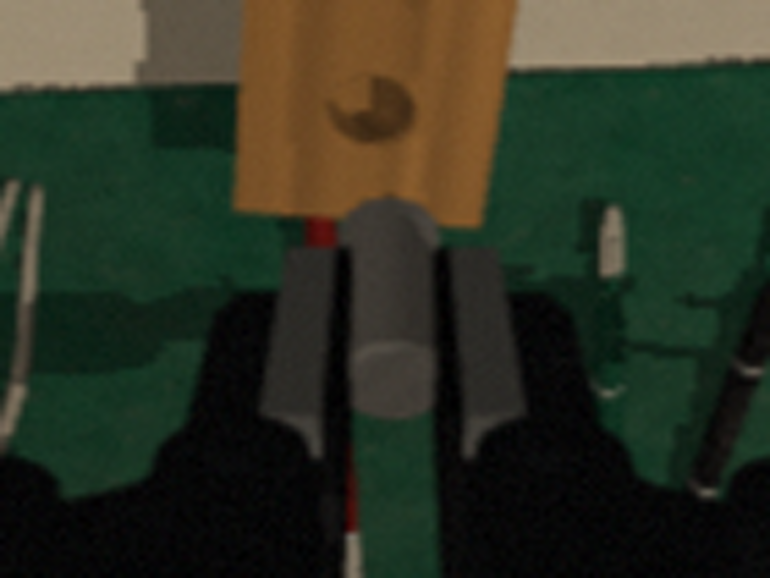

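View pics/w19c.png

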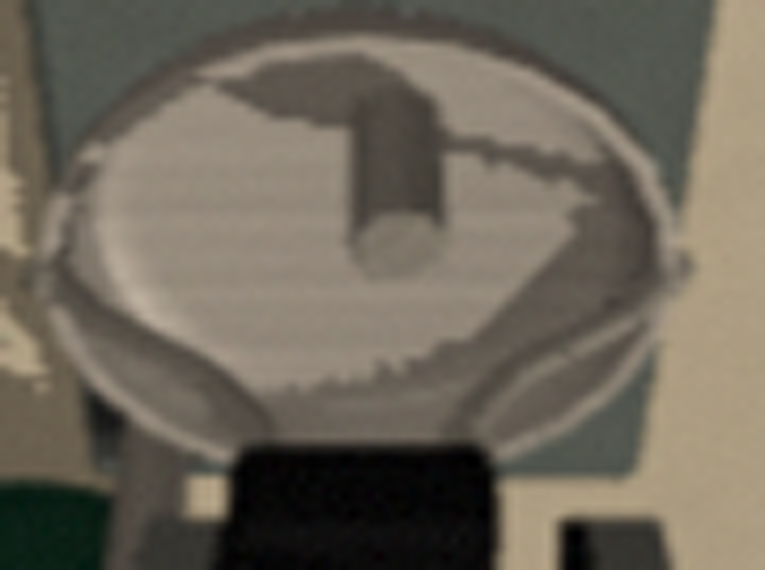

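View pics/w21d.png

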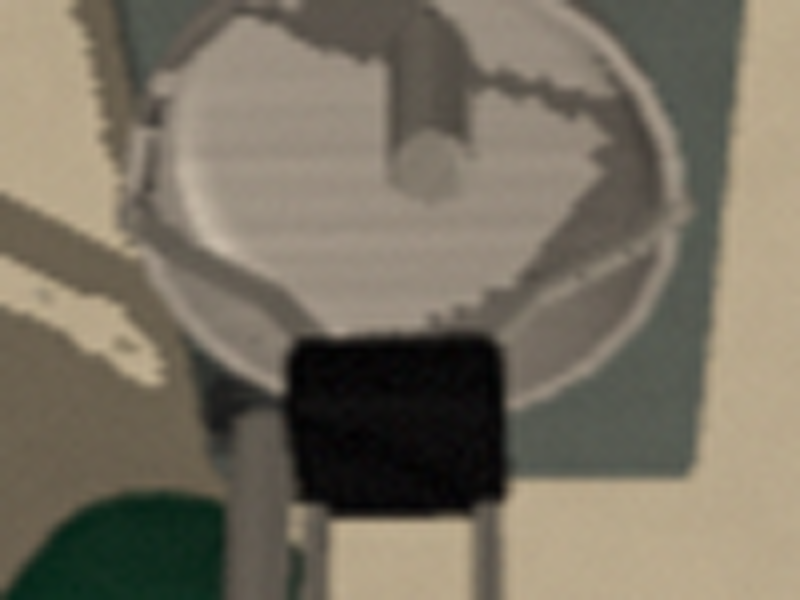

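Run:
```python
from place import *
g=dict(p=[431.0,65.3,50.2],h=0.2,L=18.15,bot=[436.8,65.6,14])
p,Rg=plan(32,(-18,-19,9),pan=(547,306,68),yaw=37.5,g=g)
pre=p-95*Rg[:,2];print(pre);go(pre,Rg,13)
```

```text
tcp [533.1 271.  110.8]
slug up dir [-0.24  0.    0.97]
lowc [-30.  -19.3  18.3]
lowc2 [-11.3 -19.3  29.9]
slugbot [-18. -19.   9.]
body [-27.1 -19.3 106.1]
body42 [-23.3 -19.3 108.5]
tcp [-32.3 -19.3  42.8]
padtop [-23.  -19.3  48.6]
[493.17383668 240.39613619 191.3234302 ]
n 13 row [-9.5, 11.8, 0.1] [-1.23, -1.01, -2.6]
```

Emit:
{"api": "drive_tool", "payload": {"plan": [[0.9,-9.5,11.8,0.1,-1.23,-1.01,-2.6],[0.9,-9.5,11.8,0.1,-1.23,-1.01,-2.6],[0.9,-9.5,11.8,0.1,-1.23,-1.01,-2.6],[0.9,-9.5,11.8,0.1,-1.23,-1.01,-2.6],[0.9,-9.5,11.8,0.1,-1.23,-1.01,-2.6],[0.9,-9.5,11.8,0.1,-1.23,-1.01,-2.6],[0.9,-9.5,11.8,0.1,-1.23,-1.01,-2.6],[0.9,-9.5,11.8,0.1,-1.23,-1.01,-2.6],[0.9,-9.5,11.8,0.1,-1.23,-1.01,-2.6],[0.9,-9.5,11.8,0.1,-1.23,-1.01,-2.6],[0.9,-9.5,11.8,0.1,-1.23,-1.01,-2.6],[0.9,-9.5,11.8,0.1,-1.23,-1.01,-2.6],[0.9,-9.5,11.8,0.1,-1.23,-1.01,-2.6],[0.9,0,0,0,0,0,0],[0.9,0,0,0,0,0,0]]}}

```text
time: 29.87
position: [490.6, 240.7, 186.4]
orientation: [-0.308, 0.911, 0.09, 0.259]
force: [-0.1, -0.2, -0.5]
gripper_width: 8.6
```

Run:
```python
from place import *
from rig import cams
desc()
f=cams.grab_frame("wrist");np.savez("w28.npz",**f);crop(f["color"],(254,220),150,"pics/w28c.png",5.3)
g=dict(p=[431.0,65.3,50.2],h=0.2,L=18.15,bot=[436.8,65.6,14])
p,Rg=plan(32,(-18,-19,9),pan=(547,306,68),yaw=37.5,g=g);go(p,Rg,9)
```

```text
t 29.87 p [490.6 240.7 186.4] heading(y-90) 37.4 lean 31.8 yz 0.004 w 8.6 F [-0.1 -0.2 -0.5] q [ 0.08 -0.19  2.17  0.45  0.74 -2.41]
pics/w28c.png origin 179 163 scale 5.3
tcp [533.1 271.  110.8]
slug up dir [-0.24  0.    0.97]
lowc [-30.  -19.3  18.3]
lowc2 [-11.3 -19.3  29.9]
slugbot [-18. -19.   9.]
body [-27.1 -19.3 106.1]
body42 [-23.3 -19.3 108.5]
tcp [-32.3 -19.3  42.8]
padtop [-23.  -19.3  48.6]
n 9 row [-0.5, -0.2, 10.2] [0.02, -0.03, -0.02]
```

View pics/w28c.png

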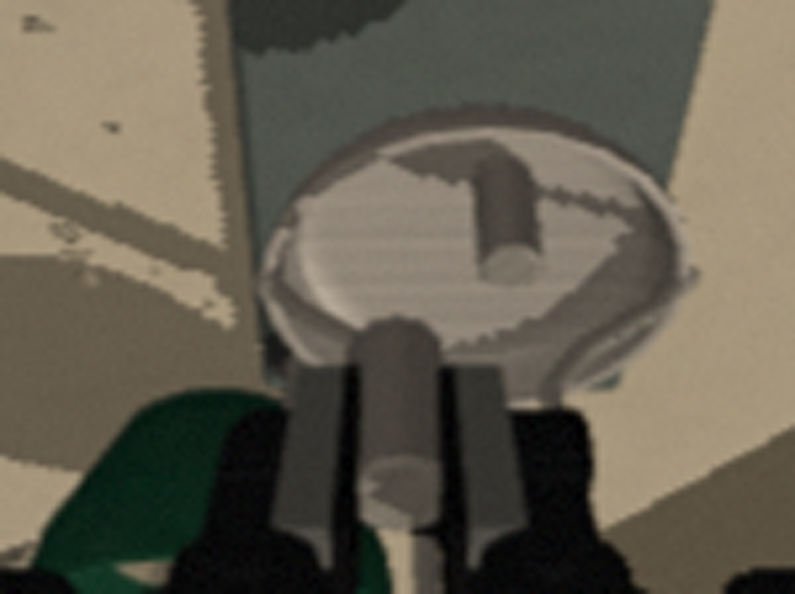

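Emit:
{"api": "drive_tool", "payload": {"plan": [[0.9,-0.5,-0.2,10.2,0,0,0],[0.9,-0.5,-0.2,10.2,0,0,0],[0.9,-0.5,-0.2,10.2,0,0,0],[0.9,-0.5,-0.2,10.2,0,0,0],[0.9,-0.5,-0.2,10.2,0,0,0],[0.9,-0.5,-0.2,10.2,0,0,0],[0.9,-0.5,-0.2,10.2,0,0,0],[0.9,-0.5,-0.2,8,0,0,0],[0.9,-0.5,-0.2,6,0,0,0],[0.9,0,0,4,0,0,0],[0.9,0,0,0,0,0,0],[0.9,0,0,0,0,0,0]]}}

```text
time: 30.92
position: [532.3, 270.5, 113.2]
orientation: [-0.308, 0.911, 0.09, 0.259]
force: [0.5, 0.5, 0.7]
gripper_width: 8.4
```

Run:
```python
from place import *
from rig import cams
desc()
f=cams.grab_frame("wrist");np.savez("w29.npz",**f);crop(f["color"],(254,220),150,"pics/w29c.png",5.3)
g=dict(p=[431.0,65.3,50.2],h=0.2,L=18.15,bot=[436.8,65.6,14])
p,Rg=plan(32,(-18,-19,9),pan=(547,306,68),yaw=37.5,g=g);go(p,Rg,1)
```

```text
t 30.92 p [532.3 270.5 113.2] heading(y-90) 37.5 lean 31.8 yz 0.004 w 8.4 F [0.5 0.5 0.7] q [ 0.14  0.08  2.08  0.53  0.55 -2.48]
pics/w29c.png origin 179 163 scale 5.3
tcp [533.1 271.  110.8]
slug up dir [-0.24  0.    0.97]
lowc [-30.  -19.3  18.3]
lowc2 [-11.3 -19.3  29.9]
slugbot [-18. -19.   9.]
body [-27.1 -19.3 106.1]
body42 [-23.3 -19.3 108.5]
tcp [-32.3 -19.3  42.8]
padtop [-23.  -19.3  48.6]
n 1 row [0.7, -0.1, 2.8] [0.19, -0.15, -0.15]
```

View pics/w29c.png

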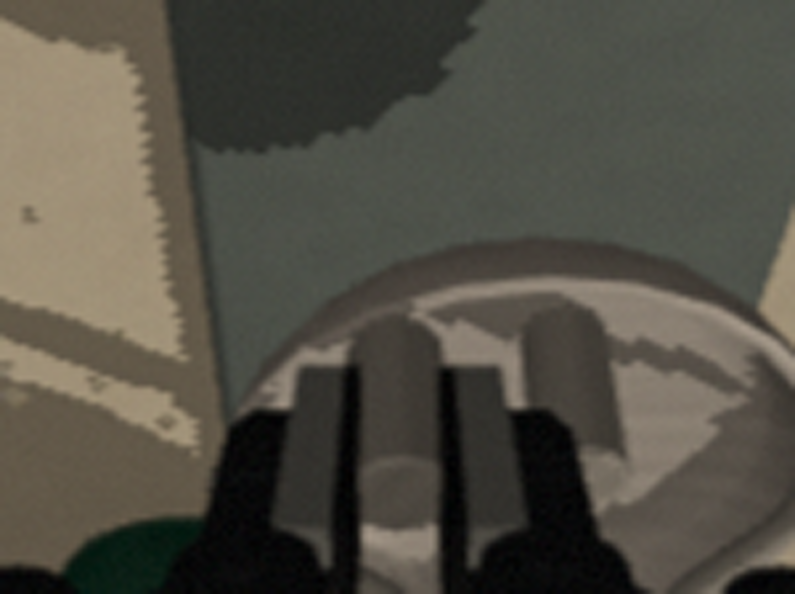

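Emit:
{"api": "drive_tool", "payload": {"plan": [[0.9,0.7,-1.5,2.8,0,0,0],[0.9,0,0,0,0,0,0],[0.9,0,0,0,0,0,0],[0.75,0,0,0,0,0,0],[0.62,0,0,0,0,0,0],[0.62,0,0,0,0,0,0],[0.62,0,0,0,0,0,0],[0.62,0,0,0,0,0,0]]}}

```text
time: 31.63
position: [533.9, 270.0, 110.6]
orientation: [-0.308, 0.911, 0.09, 0.259]
force: [0.5, 0.6, 0.2]
gripper_width: 15.9
```

Run:
```python
from place import *
from rig import cams
desc()
f=cams.grab_frame("wrist");np.savez("w30.npz",**f);crop(f["color"],(254,220),150,"pics/w30c.png",5.3)
```

```text
t 31.63 p [533.9 270.  110.6] heading(y-90) 37.5 lean 31.8 yz 0.004 w 15.9 F [0.5 0.6 0.2] q [ 0.14  0.09  2.08  0.53  0.55 -2.49]
pics/w30c.png origin 179 163 scale 5.3
```

View pics/w30c.png

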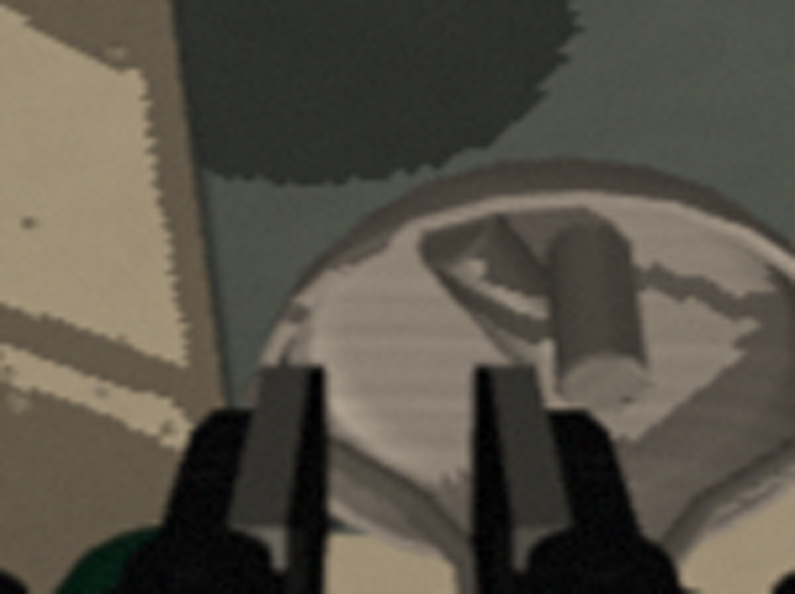

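Emit:
{"api": "drive_tool", "payload": {"plan": [[0.62,0,0,-6,0,0,0],[0.62,0,0,-12,0,0,0],[0.62,0,0,-12,0,0,0],[0.62,0,0,-12,0,0,0],[0.62,0,0,-12,0,0,0],[0.62,0,0,-12,0,0,0],[0.62,0,0,-12,0,0,0],[0.62,0,0,-12,0,0,0],[0.62,0,0,-12,0,0,0],[0.62,0,0,-12,0,0,0]]}}

```text
time: 32.52
position: [486.0, 232.8, 208.1]
orientation: [-0.308, 0.911, 0.09, 0.259]
force: [0.7, -0.3, -0.3]
gripper_width: 15.9
```

Run:
```python
from place import *
from rig import cams
desc()
f=cams.grab_frame("wrist");np.savez("w31.npz",**f);crop(f["color"],(254,220),150,"pics/w31c.png",5.3)
go([445,74,171],Rt(5,20),12)
```

```text
t 32.52 p [486.  232.8 208.1] heading(y-90) 37.5 lean 31.8 yz 0.004 w 15.9 F [ 0.7 -0.3 -0.3] q [ 0.06 -0.25  2.17  0.43  0.8  -2.41]
pics/w31c.png origin 179 163 scale 5.3
n 12 row [8.9, -11.1, -0.9] [1.2, 0.97, 2.43]
```

View pics/w31c.png

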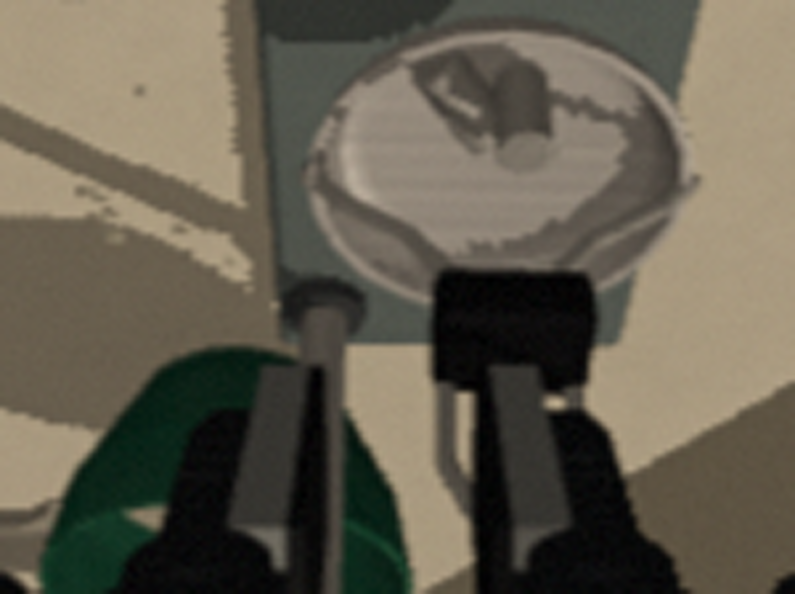

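Emit:
{"api": "drive_tool", "payload": {"plan": [[0.2,8.9,-11.1,-0.9,1.2,0.97,2.43],[0.2,8.9,-11.1,-0.9,1.2,0.97,2.43],[0.2,8.9,-11.1,-0.9,1.2,0.97,2.43],[0.2,8.9,-11.1,-0.9,1.2,0.97,2.43],[0.2,8.9,-11.1,-0.9,1.2,0.97,2.43],[0.2,8.9,-11.1,-0.9,1.2,0.97,2.43],[0.2,8.9,-11.1,-0.9,1.2,0.97,2.43],[0.2,8.9,-11.1,-0.9,1.2,0.97,2.43],[0.2,8.9,-11.1,-0.9,1.2,0.97,2.43],[0.2,8.9,-11.1,-0.9,1.2,0.97,2.43],[0.2,8.9,-11.1,-0.9,1.2,0.97,2.43],[0.2,8.9,-11.1,-0.9,1.2,0.97,2.43],[0.2,0,0,0,0,0,0],[0.2,0,0,0,0,0,0],[0.2,0,0,0,0,0,0],[0.2,0,0,0,0,0,0],[0.2,0,0,0,0,0,0],[0.2,0,0,0,0,0,0]]}}

```text
time: 34.07
position: [445.3, 74.7, 168.2]
orientation: [-0.043, 0.984, 0.007, 0.172]
force: [0.5, 0.1, -0.1]
gripper_width: 33.9
```

Run:
```python
from place import *
from rig import cams
desc()
f=cams.grab_frame("scene");np.savez("s32.npz",**f);cv2.imwrite("pics/s32.png",f["color"])
crop(f["color"],(217,147),40,"pics/s32c.png",20)
f=cams.grab_frame("wrist");cv2.imwrite("pics/w32.png",f["color"])
```

```text
t 34.07 p [445.3  74.7 168.2] heading(y-90) 5.1 lean 19.8 yz -0.0 w 33.9 F [ 0.5  0.1 -0.1] q [-0.16 -0.36  2.28  0.11  0.88 -1.87]
pics/s32c.png origin 197 132 scale 20
```

View pics/s32c.png

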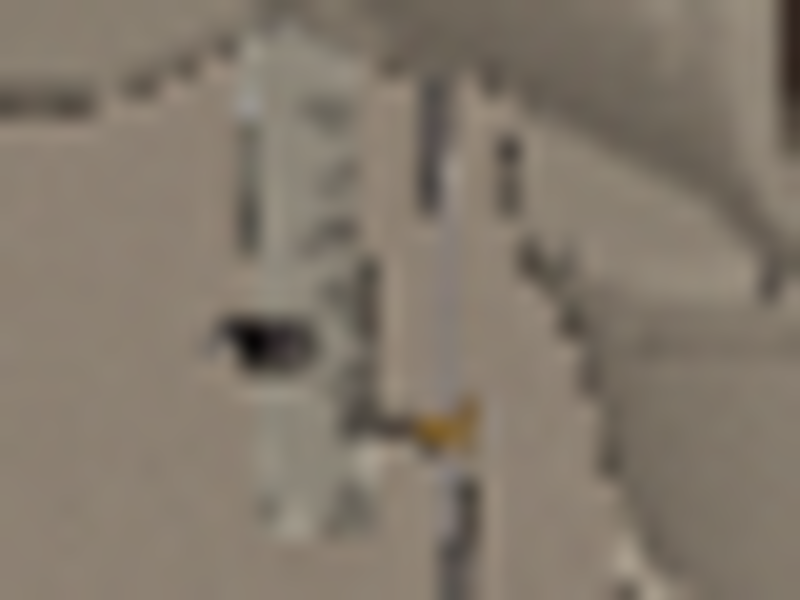

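View pics/s32.png

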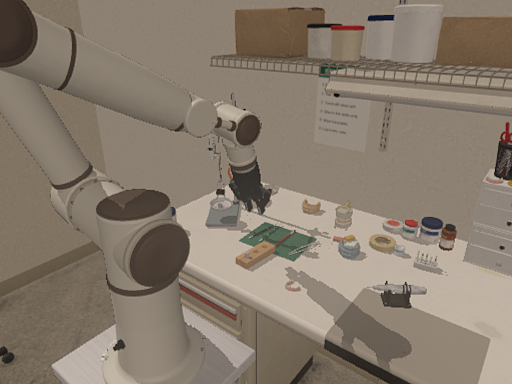

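View pics/w32.png

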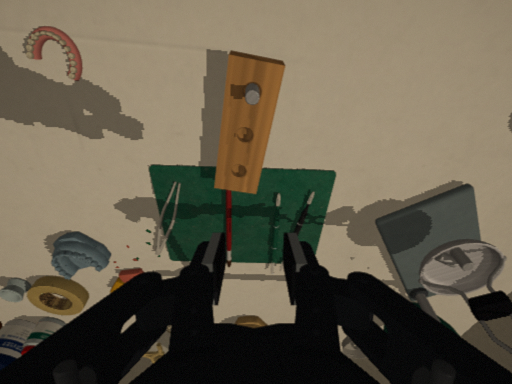

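Run:
```python
from rig import bot
print(bot.sign_off())
```

```text
the job is handed in; nothing more can be done
None
```

I hung the empty pan on the hook, let it down slowly and released it. I then laid two slugs in it one at a time and handed the job in at about 34 s.

- **After the first slug:** the close wrist view showed the pointer about 0.9 mm above the slide mark. In the coarser scene camera the two looked nearly level. I trusted the close view and added the second slug, so the slug count rests on that reading.
- **After the second slug:** the pointer came to rest about 4 px below the mark in the scene camera, which is roughly 14 mm.
- **Final check:** both slugs are in the pan, the first standing. The second dropped a few millimetres on release and lies on its side. The third slug still stands in its stand, and the gripper is well clear of everything.
- **Bystanders:** the slide mark's image position did not change. I did not touch the stone model, the wax try-in or the powder jar. The last pictures show the model and try-in undisturbed, but the jar is mostly hidden in them, so I did not re-check it.

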